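# Put the brush washer back together

## Robot

A 6-joint arm with a two-finger parallel gripper is mounted at the origin on the work surface. World frame = base frame: x ahead of the robot, y to its left, z up, the work surface at z = 0. Lengths are in mm, angles in rad, forces in N, time in s.
With the tool pointing down it reaches from about 300 to 775 mm from the base axis. Payload 14.6 kg.
Tool frame: the origin (TCP) lies between the finger pads; the fingertips stand 11 mm ahead of it and the grasp point (between the pads) lies 8 mm behind it; z points along the fingers, y is the direction in which the jaws open and shut (so a half turn about z gives the same grasp; the last joint's range is limited). The gripper opens to 94 mm and grips with 3 to 60 N. Pads are 16 mm wide; open, the fingers measure 119 mm over their backs; the gripper's body (75 mm by 177 mm) begins 78 mm behind the grasp point.
Start: joints at [1.113, 0.3, 1.521, -0, 1.321, -0.067], TCP at [209.507, 508.523, 216.446] pointing down, gripper open.
Joint ranges: [-3.03, 3.03], [-0.79, 2.21], [0.23, 2.52], [-1.04, 4.18], [0, 3.07], [-2.55, 2.55]. Speed limits (rad/s): [2.22, 2.22, 2.57, 3.14, 3.14, 3.14].

## Interface

Orientations are given as [roll, pitch, yaw] about the fixed x, y, z axes, in that order (R = Rz(yaw) Ry(pitch) Rx(roll)).
In Python, from cell import * gives the robot as it stands.
- The arm moves only by the tool arm_command, never from a script. Its argument "deltas" is a list of rows, each an object with "xyz": the shift along the world's x, y, z in m, a list of three; "turn": the turn, a rotation vector about the world's x, y, z in rad, a list of three. A call has 1 to 12 rows; each row shifts and turns the commanded pose from where the row before left it; what a row does not reach is not made up. A row lasts 1/8 s, in which the tool goes at most 62.5 mm and 10.7 degrees, less where a joint would pass 70% of its speed; a pose out of reach is approached as far as the arm can. A call with a gripper value outside its range is refused whole. "gripper" is the closure, from 0 (fully open) to 1 (shut), set as the call begins (left out, the last holds). The fingers move at their own pace and stop on an object; "force" is the grip in N (left out, the last holds). Time passes only in rows, so rows that do not move let the fingers close. It gives the time, the measured TCP pose, the force and the opening at its end, in the units of the state.
- read_state(): the state, without advancing time (a new reading comes with each control period).
- camera(name): name is "side" or "top"; returns a dict with "color" (420x560x3 uint8, red, green, blue), "fx", "fy", "cx", "cy" (pixels), "k1" (the pictures are not rectified: a ray, as slopes to the right and down, at radius r is drawn at 1 + k1 r^2 times it, then the intrinsics apply), "rvec" (rotation vector, rad) and "tvec" (3), from world to camera coordinates, as OpenCV has them. Camera axes: x right, y down, z forward; pixel columns grow to the right and rows downward; lengths in mm; the calibration is good to about 2 mm. A picture is of the moment at which its call begins. There is no depth.
- sign_off(): hands the job in, once; it reports no verdict.
The state is a dict: "clock": time; "joints": joint angles; "qd": joint speeds; "effort": joint torques, N m; "eef_pos": TCP position; "eef_rot": TCP orientation; "wrist_force": force on the tool from outside, world axes, zero at the start; "moment": the same for the moment, N m; "finger_gap": finger opening in mm.
Only numpy, scipy, OpenCV 4.12 (cv2) and the standard library are available. Lean on these libraries where they do the work, as an engineer would, in place of code of your own. Each camera call takes 0.05 s, during which the arm holds its last target.

## Task

Put the brush washer back together on the cork coaster, building from the bottom up and letting go of each part before fetching the next: the white saucer in the middle of the coaster, the can standing in the saucer, the strainer hanging in the can by its flange with its handle up, and last the large stepped lid fully down over the can. Leave the small jar lid where it lies.

Things in the scene. Friction and masses are not known exactly. Their poses are not given: they have to be found in the camera images.
- coaster: Flat round cork coaster, 90 mm across and 8 mm thick, fixed to the table. Origin at the centre of its underside (table level), z up; its top is at z = 8 mm.
- saucer: Round white ceramic saucer with straight upright walls, loose: 68 mm outside diameter, 22 mm high, wall 3 mm, floor 4 mm thick (inside diameter 62 mm). Stands on the table, open side up. Origin at the centre of its underside, z up. About 0.1 kg. Can be taken across its outside from above.
- can: Straight open aluminium can, loose, standing open side up: 52 mm outside diameter, 70 mm high, wall and floor 3 mm thick (inside diameter 46 mm). Origin at the centre of its underside, z up. About 0.11 kg. It stands inside the saucer with 5 mm to spare all round.
- strainer: Steel strainer insert, loose, upright, 0.07 kg: perforated cup 40 mm across, 36 mm high; on it a flange 52 mm across, 4 mm thick (top 40 mm up); on that an upright dark handle bar 26 mm long along body x, 11 mm thick along y, 24 mm high (top 64 mm up). Origin: centre of the underside, z up. In place the flange lies on the can's rim (cup has 3 mm to spare all round), origin 34 mm above the can's.
- lid: Brush washer's lid, the larger of two, loose, knob up, 0.09 kg. Aluminium: skirt 67 mm across (61 inside), 12 mm deep; ledge 4 mm thick on it; hollow dome 46 mm across up to 42 mm, clearing the strainer's handle; black knob 16 mm across, 42 to 62 mm up. Origin: centre of the skirt's lower edge, z up. In place the ledge lies on the flange, skirt round the can, origin 62 mm above the can's.
- jar_lid: The small lid of a jar, not part of the brush washer, loose, lying knob up: an aluminium disc 44 mm in diameter and 16 mm high with a black knob 16 mm in diameter and 20 mm high. Origin at the centre of its underside. To be left where it is.
Things that resemble listed ones, but are neither listed nor needed, are in the scene too. There is more than one size of the saucer; the job needs the middle-sized.

How it is judged (in metres and radians):
On the way, in this order (a step that is already met when the one before it is completed fails the run):
1. the saucer stands on the coaster, let go (horizontal distance between saucer and coaster below 0.012 m and z of saucer in the frame of coaster between 0.006 and 0.0105 m and angle between saucer's own z axis and vertical below 0.07 rad and contact force between the fingers and saucer below 0.1 N and linear speed of saucer below 0.02 m/s), for 0.2 s.
2. the can stands in the saucer on the coaster, let go (horizontal distance between saucer and coaster below 0.012 m and z of saucer in the frame of coaster between 0.006 and 0.0105 m and angle between each of saucer, can's own z axis and vertical below 0.07 rad and horizontal distance between can and saucer below 0.0065 m and z of can in the frame of saucer between 0.002 and 0.006 m and contact force between the fingers and can below 0.1 N and linear speed of can below 0.02 m/s), for 0.2 s.
3. the strainer hangs in the can by its flange, let go (horizontal distance between saucer and coaster below 0.012 m and z of saucer in the frame of coaster between 0.006 and 0.0105 m and angle between each of saucer, can, strainer's own z axis and vertical below 0.07 rad and horizontal distance between can and saucer below 0.0065 m and z of can in the frame of saucer between 0.002 and 0.006 m and horizontal distance between strainer and can below 0.005 m and z of strainer in the frame of can between 0.0315 and 0.0365 m and contact force between the fingers and strainer below 0.1 N and linear speed of strainer below 0.02 m/s), for 0.2 s.
4. the lid is fully down over the can, let go (horizontal distance between saucer and coaster below 0.012 m and z of saucer in the frame of coaster between 0.006 and 0.0105 m and angle between each of saucer, can, strainer, lid's own z axis and vertical below 0.07 rad and horizontal distance between can and saucer below 0.0065 m and z of can in the frame of saucer between 0.002 and 0.006 m and horizontal distance between strainer and can below 0.005 m and z of strainer in the frame of can between 0.0315 and 0.0365 m and horizontal distance between lid and can below 0.0085 m and z of lid in the frame of can between 0.0595 and 0.0645 m and contact force between the fingers and lid below 0.1 N and linear speed of lid below 0.02 m/s), for 0.2 s.
At the end, for the whole second after the job is handed in: Saucer flat on the coaster within 12 mm of centre; can in it (6.5 mm); strainer in the can, flange on the rim (5 mm; 31.5-36.5 mm up); lid down over the can (8.5 mm; 59.5-64.5 mm up); all within 4 degrees of upright, released, at rest; jar lid within 30 mm of its start (all of step 4 and contact force between the fingers and saucer below 0.1 N and linear speed of each of saucer, can, strainer below 0.02 m/s and contact force between the fingers and can below 0.1 N and contact force between the fingers and strainer below 0.1 N and distance of jar_lid from where it was at the start of the episode below 0.03 m); the robot touches nothing.
It fails at once if the small jar lid was moved by more than 30 mm (distance of jar_lid from where it was at the start of the episode above 0.03 m).
It also fails if it takes over 128 s, if anything falls off the work surface, if the arm or the gripper's body presses on something with over 40 N, if the wrist force passes 120 N, or if a joint passes its speed limit or range.

## Working session

There is one attempt and no reset: what is moved stays moved. The work goes in short steps, Python scripts to look and compute and a tool call to move; the robot and the scene stay as the last step left them, time stands still between calls to the robot, and variables do not carry over. Pictures are saved under pics/ and viewed, and the job is handed in when it is done.

Besides the shell and the picture viewer there is one more tool, called after "Call:" as name(argument=value, ...), one argument or row to a line, values as JSON. arm_command: Moves the arm, as the interface text tells. Its arguments: {"type":"object","properties":{"deltas":{"type":"array","items":{"type":"object","properties":{"xyz":{"type":"array","items":{"type":"number"}},"turn":{"type":"array","items":{"type":"number"}}}}},"gripper":{"type":"number"},"force":{"type":"number"}},"required":["deltas"]}

```bash
mkdir -p pics; ls; python3 - <<'E'
from cell import *
import cv2
s=read_state();print({k:s[k] for k in ('clock','eef_pos','eef_rot','finger_gap')})
for n in('top','side'):
    c=camera(n);cv2.imwrite(f'pics/{n}0.png',c['color'][:,:,::-1]);print(n,[c[k] for k in('fx','fy','cx','cy','k1','rvec','tvec')])
E
```

```text
pics
{'clock': 0.0, 'eef_pos': array([209.3932482 , 508.31934331, 215.87968281]), 'eef_rot': array([-3.14043656e+00, -9.28080779e-05,  2.75078982e+00]), 'finger_gap': 93.77613664460512}
top [498.50943023336504, 498.50943023336504, 271.45528296344895, 203.9016901225894, -0.07624913651416702, array([ 2.14652125, -2.09451509,  0.18314989]), array([ -12.38807596,  519.68916935, 1063.47663484])]
side [471.05932570997084, 471.05932570997084, 274.7071038500009, 210.14176628509833, -0.15258823664434887, array([ 0.17724709, -2.86789097,  1.10999198]), array([508.62349143,  64.2891747 , 948.6745492 ])]
```

View pics/top0.png

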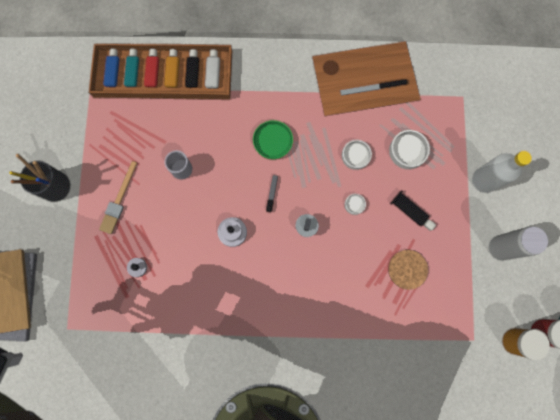

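View pics/side0.png

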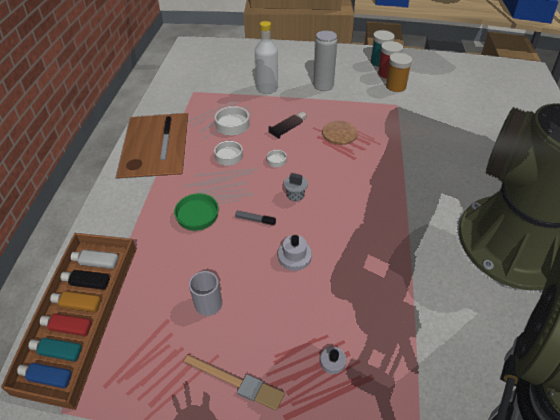

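```bash
cat > h.py <<'E'
from cell import *
import cv2, numpy as np
def rays(c,uv):
    uv=np.atleast_2d(np.array(uv,float))
    d=(uv-[c['cx'],c['cy']])/[c['fx'],c['fy']]
    rd=np.linalg.norm(d,axis=1,keepdims=True); r=rd.copy()
    for _ in range(30): r=rd/(1+c['k1']*r*r)
    s=d/(1+c['k1']*r*r)
    R,_=cv2.Rodrigues(np.array(c['rvec'])); C=-R.T@np.array(c['tvec'])
    return C,(R.T@np.c_[s,np.ones(len(s))].T).T
def p2w(c,uv,z):
    C,d=rays(c,uv); t=(z-C[2])/d[:,2]; return C+d*t[:,None]
def w2p(c,P):
    P=np.atleast_2d(np.array(P,float));R,_=cv2.Rodrigues(np.array(c['rvec']))
    q=(R@P.T).T+np.array(c['tvec']); s=q[:,:2]/q[:,2:]
    r2=(s**2).sum(1,keepdims=True); return s*(1+c['k1']*r2)*[c['fx'],c['fy']]+[c['cx'],c['cy']]
def circ(x,y,z,r,n=72):
    a=np.linspace(0,2*np.pi,n); return np.c_[x+r*np.cos(a),y+r*np.sin(a),0*a+z]
def crop(c,u0,v0,w,h,k,name,draw=()):
    im=cv2.resize(c['color'][v0:v0+h,u0:u0+w,::-1],None,fx=k,fy=k,interpolation=cv2.INTER_CUBIC)
    for P,col in draw:
        q=((w2p(c,P)-[u0,v0]+.5)*k).astype(int); cv2.polylines(im,[q],False,col,1)
    cv2.imwrite(f'pics/{name}.png',im)
E
python3 - <<'E'
from h import *
c=camera('top')
for n,uv,z in[('coaster',(408,269.5),8),('saucL',(410,149),22),('saucM',(357,154),22),('saucS',(356,204),15),('can',(177,160),70),('strainer',(307,224),52),('lid',(231.5,230),50),('jar',(136.5,267),25)]:
    print(n,p2w(c,uv,z).round(1))
crop(c,320,110,130,100,6,'t1'); crop(c,260,130,80,60,6,'t1b');crop(c,140,130,130,100,6,'t2')
crop(c,200,195,130,60,6,'t3');crop(c,360,240,90,60,6,'t4')
E
```

```text
coaster [[ 383.4 -312.2    8. ]]
saucL [[ 662.9 -320.1   22. ]]
saucM [[ 647.4 -195.4   22. ]]
saucS [[ 530.3 -193.4   15. ]]
can [[610.3 213.2  70. ]]
strainer [[475.9 -79.1  52. ]]
lid [[458.8  87.   50. ]]
jar [[372.9 299.7  25. ]]
```

View pics/t1.png

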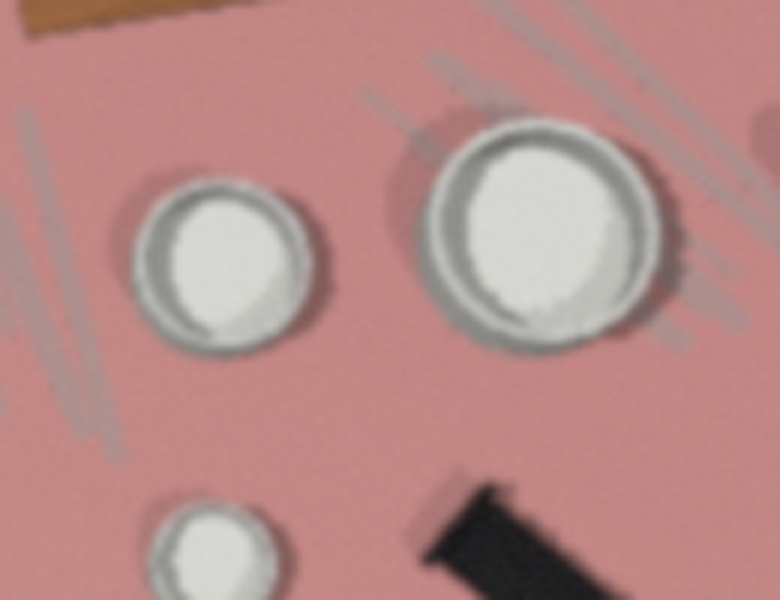

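View pics/t2.png

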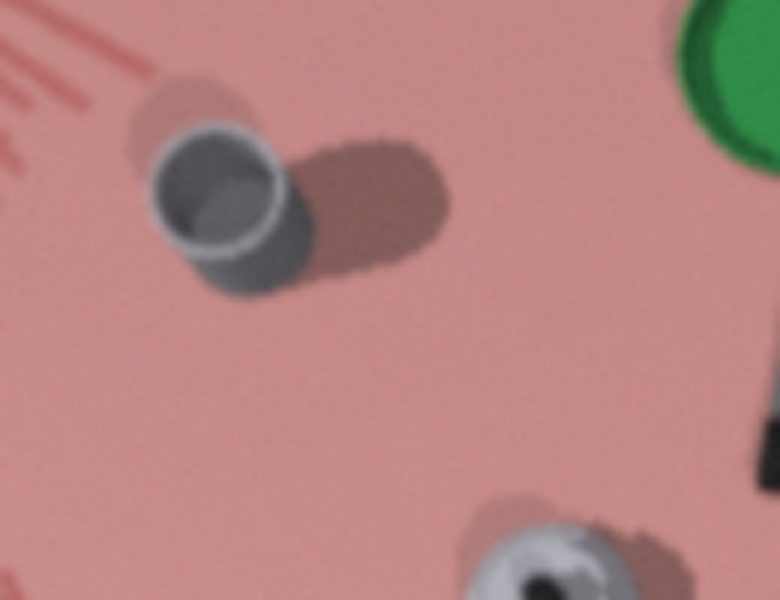

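View pics/t3.png

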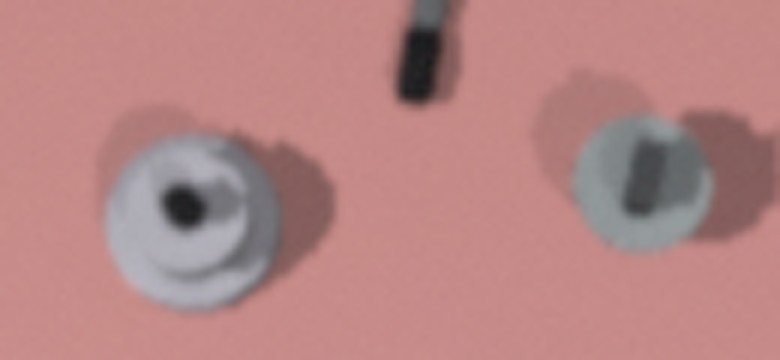

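View pics/t4.png

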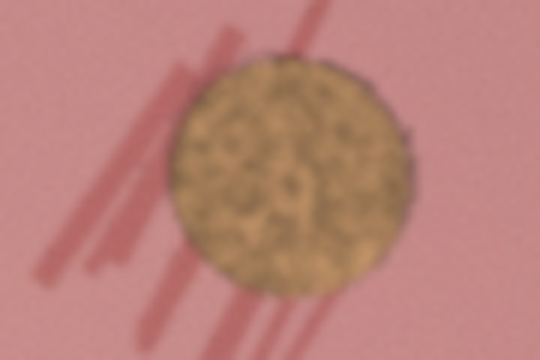

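```bash
cat > m0.py <<'E'
from h import *
from scipy.optimize import least_squares
t=camera('top')
def k(u0,v0,x,y): return ((x+.5)/6-.5+u0,(y+.5)/6-.5+v0)
# circle fit: bounding extents in crop
obs={'coaster':((360,240),(170,413,55,296),8,45),'saucer':((320,110),(134,313,178,352),22,34),'saucL':((320,110),(425,660,117,350),22,43),'can':((140,130),(152,288,123,260),70,26),
'strainer':((200,195),(574,711,112,252),40,26),'lid':((200,195),(105,278,134,310),16,33.5)}
for n,(o,(a,b,c,d),z,r) in obs.items():
    ctr=p2w(t,k(*o,(a+b)/2,(c+d)/2),z)[0]
    def f(p):
        q=w2p(t,circ(p[0],p[1],z,p[2]));lo=k(*o,a,c);hi=k(*o,b,d)
        return [q[:,0].min()-lo[0],q[:,0].max()-hi[0],q[:,1].min()-lo[1],q[:,1].max()-hi[1]]
    s=least_squares(f,[ctr[0],ctr[1],r]);print(n,s.x.round(1),np.round(s.fun,1),'nominal r',r)
E
python3 m0.py; python3 - <<'E'
from h import *
s=camera('side')
D=[(circ(382,-313,8,45),(0,255,0)),(circ(647,-196,22,34),(255,0,0)),(circ(608,213,70,26),(255,0,0)),(circ(608,213,0,26),(255,0,0)),(circ(473,-79,40,26),(255,0,0)),(circ(456,86,16,33.5),(255,0,0)),(circ(456,86,0,33.5),(0,255,0))]
crop(s,180,90,190,100,4,'s1',D);crop(s,180,170,190,150,4,'s2',D)
E
```

```text
coaster [ 385.2 -312.7   45.8] [ 0.2 -0.2 -0.2  0.2] nominal r 45
saucer [ 648.2 -195.1   34.9] [-0.  0.  0. -0.] nominal r 34
saucL [ 664.5 -320.2   46.7] [-0.2  0.2  0.2 -0.2] nominal r 43
can [606.9 214.8  25.9] [-0.2  0.2  0.2 -0.2] nominal r 26
strainer [475.6 -79.1  25.8] [-0.2  0.2  0.2 -0.2] nominal r 26
lid [459.7  90.   33.2] [-0.2  0.2  0.2 -0.2] nominal r 33.5
```

View pics/s1.png

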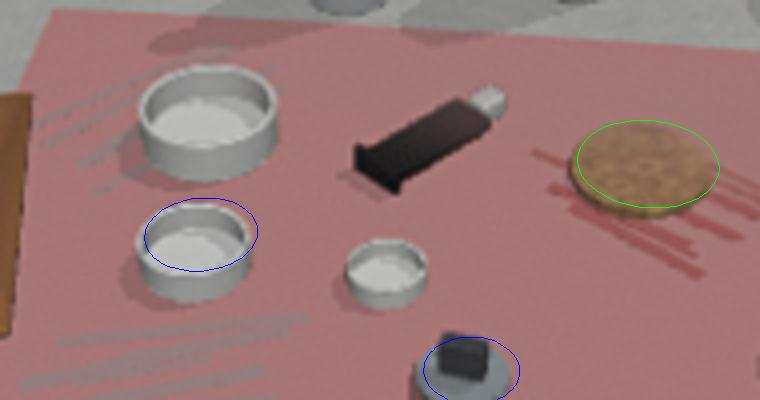

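View pics/s2.png

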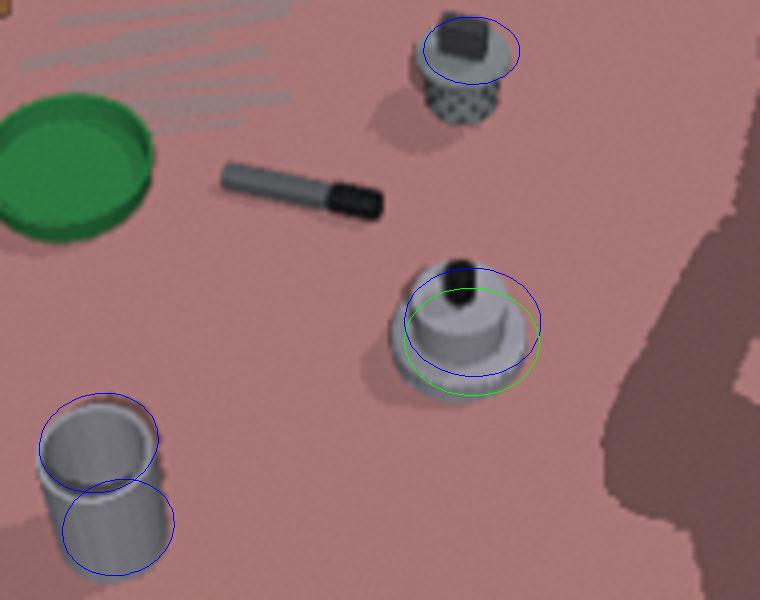

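```bash
python3 - <<'E'
from h import *
s=camera('side');t=camera('top')
D=[(circ(385.2,-312.7,8,45),(0,255,0)),(circ(648.2,-195.1,22,34),(255,0,0)),(circ(606.9,214.8,70,26),(255,0,0)),(circ(606.9,214.8,0,26),(255,0,0)),(circ(475.6,-79.1,40,26),(255,0,0)),(circ(459.7,90,16,33.5),(255,0,0)),(circ(459.7,90,0,33.5),(0,255,0))]
crop(s,180,90,190,100,4,'s1',D);crop(s,180,170,190,150,4,'s2',D);crop(t,140,130,200,150,4,'t5',D)
for P in([648,-195,22],[385,-312,8],[607,214,70],[475,-79,40],[460,90,16]):
    p=w2p(s,P);print((w2p(s,np.add(P,[1,0,0]))-p).round(2),(w2p(s,np.add(P,[0,1,0]))-p).round(2))
E
```

```text
[[-0.41 -0.03]] [[-0.08  0.27]]
[[-0.39 -0.03]] [[-0.01  0.24]]
[[-0.56 -0.06]] [[-0.13  0.48]]
[[-0.46 -0.04]] [[-0.05  0.32]]
[[-0.51 -0.05]] [[-0.05  0.4 ]]
```

View pics/s1.png

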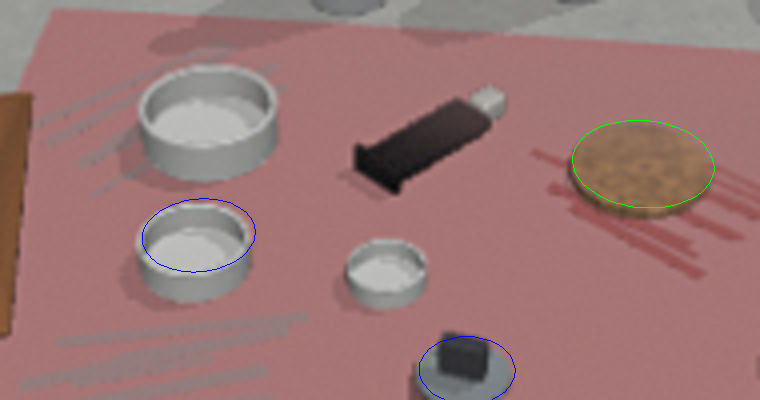

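View pics/s2.png

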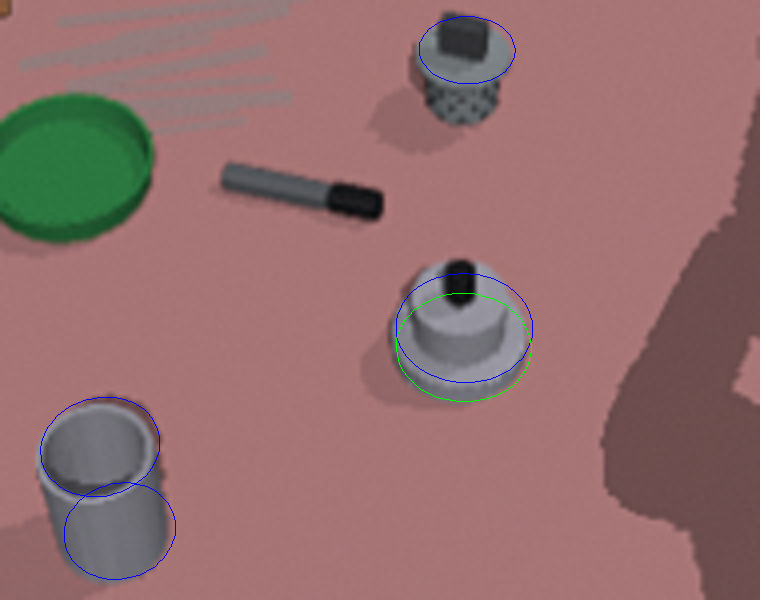

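View pics/t5.png

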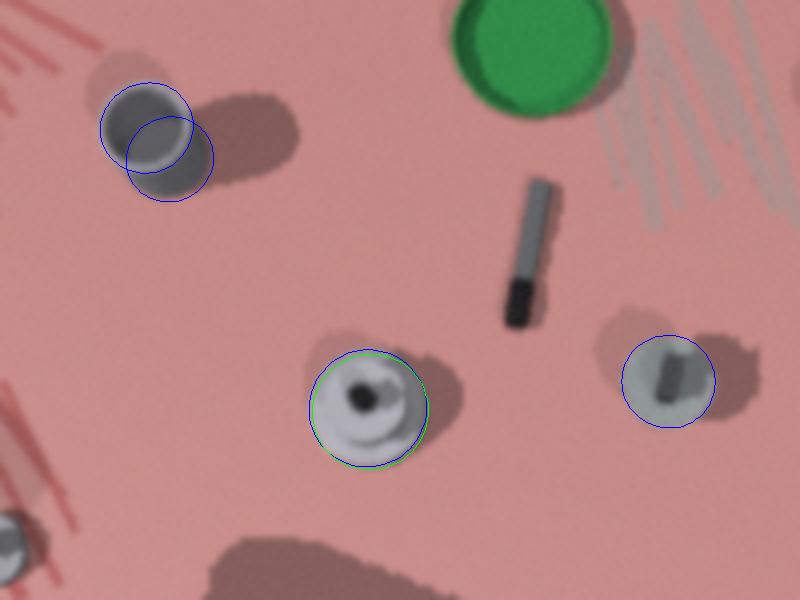

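The three white saucers are the large one at top px (410,149), the middle one at (357,154) and the small one at (356,204). Their fitted diameters are about 93, 70 and 48 mm. The middle one matches the 68 mm in the description, and crop t1 confirms it. The lid is the large stepped one at (232,232), and the jar lid is at (136,267).

Next I'll move over the middle saucer.

Call:
arm_command(
  deltas=[
    {"xyz":[0.022,-0.035,0],"turn":[0,0,-0.07]},
    {"xyz":[0.022,-0.035,0],"turn":[0,0,-0.07]},
    {"xyz":[0.022,-0.035,0],"turn":[0,0,-0.07]},
    {"xyz":[0.022,-0.035,0],"turn":[0,0,-0.07]},
    {"xyz":[0.022,-0.035,0],"turn":[0,0,-0.07]},
    {"xyz":[0.022,-0.035,0],"turn":[0,0,-0.07]},
    {"xyz":[0.022,-0.035,0],"turn":[0,0,-0.07]},
    {"xyz":[0.022,-0.035,0],"turn":[0,0,-0.07]},
    {"xyz":[0.022,-0.035,0],"turn":[0,0,-0.07]},
    {"xyz":[0.022,-0.035,0],"turn":[0,0,-0.07]},
    {"xyz":[0.022,-0.035,0],"turn":[0,0,-0.07]},
    {"xyz":[0.022,-0.035,0],"turn":[0,0,-0.07]},
  ],
  gripper=0,
  force=20,
)

```text
clock: 1.85
eef_pos: [474.1, 87.2, 216.6]
eef_rot: [3.141, 0.0, 1.908]
wrist_force: [0.2, 0.5, 0.6]
finger_gap: 94.1
```

Call:
arm_command(
  deltas=[
    {"xyz":[0.022,-0.035,0],"turn":[0,0,-0.07]},
    {"xyz":[0.022,-0.035,0],"turn":[0,0,-0.07]},
    {"xyz":[0.022,-0.035,0],"turn":[0,0,-0.07]},
    {"xyz":[0.022,-0.035,0],"turn":[0,0,-0.07]},
    {"xyz":[0.022,-0.035,0],"turn":[0,0,-0.07]},
    {"xyz":[0.022,-0.035,0],"turn":[0,0,-0.07]},
    {"xyz":[0.022,-0.035,0],"turn":[0,0,-0.07]},
    {"xyz":[0.022,-0.035,0],"turn":[0,0,-0.07]},
    {"xyz":[0,0,-0.04]},
    {"xyz":[0,0,-0.04]},
    {"xyz":[0,0,-0.04]},
    {"xyz":[0,0,0]},
  ],
)

```text
validation failed for argument at $.de...
```

Call:
arm_command(
  deltas=[
    {"xyz":[0.022,-0.035,0],"turn":[0,0,-0.07]},
    {"xyz":[0.022,-0.035,0],"turn":[0,0,-0.07]},
    {"xyz":[0.022,-0.035,0],"turn":[0,0,-0.07]},
    {"xyz":[0.022,-0.035,0],"turn":[0,0,-0.07]},
    {"xyz":[0.022,-0.035,0],"turn":[0,0,-0.07]},
    {"xyz":[0.022,-0.035,0],"turn":[0,0,-0.07]},
    {"xyz":[0.022,-0.035,0],"turn":[0,0,-0.07]},
    {"xyz":[0.022,-0.035,0],"turn":[0,0,-0.07]},
    {"xyz":[0,0,-0.04],"turn":[0,0,0]},
    {"xyz":[0,0,-0.04],"turn":[0,0,0]},
    {"xyz":[0,0,-0.04],"turn":[0,0,0]},
    {"xyz":[0,0,0],"turn":[0,0,0]},
  ],
)

```text
clock: 3.35
eef_pos: [648.1, -191.0, 93.5]
eef_rot: [-3.136, -0.001, 1.351]
wrist_force: [0.7, -0.4, -0.3]
finger_gap: 93.8
```

```bash
python3 - <<'E'
from h import *
s=read_state();print(s['eef_pos'],s['eef_rot'],s['joints'].round(2))
t=camera('top');c=camera('side')
p=s['eef_pos'];a=s['eef_rot'][2];d=np.array([np.sin(a),-np.cos(a),0]);tip=np.array([p[0],p[1],p[2]-11])
D=[(np.array([tip-47*d,tip+47*d]),(0,255,0)),(circ(648.2,-195.1,22,34),(255,0,0))]
crop(t,300,90,130,100,6,'t6',D);crop(c,180,60,130,100,6,'s6',D)
E
```

```text
[ 648.11865246 -190.99514989   93.45208262] [-3.13591084e+00 -6.97807375e-04  1.35075833e+00] [-0.34  0.69  1.23  0.    1.22 -0.12]
```

View pics/t6.png

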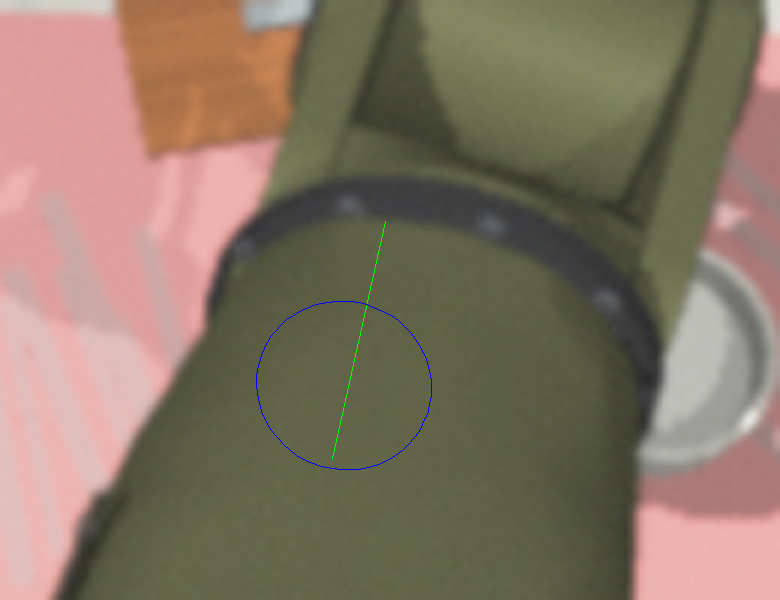

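View pics/s6.png

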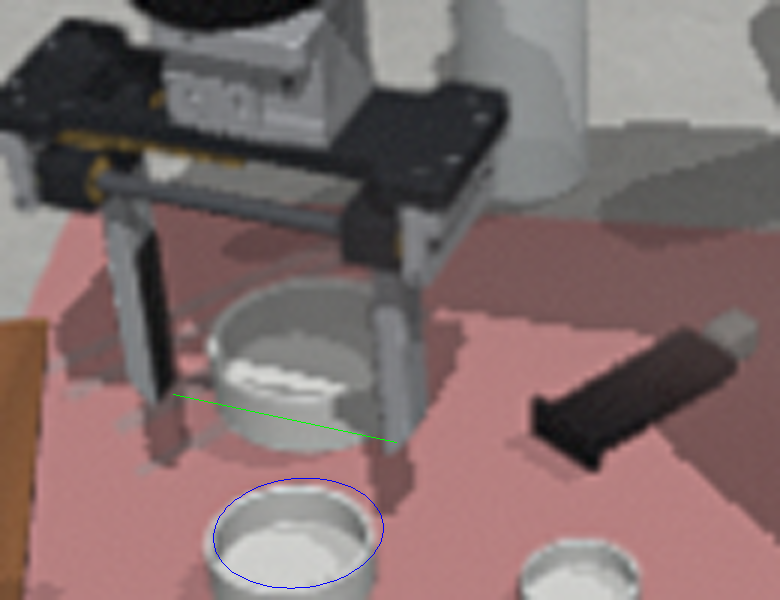

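Call:
arm_command(
  deltas=[
    {"xyz":[0,-0.0025,-0.02],"turn":[0,0,0]},
    {"xyz":[0,0,-0.02],"turn":[0,0,0]},
    {"xyz":[0,0,-0.02],"turn":[0,0,0]},
    {"xyz":[0,0,-0.012],"turn":[0,0,0]},
    {"xyz":[0,0,-0.008],"turn":[0,0,0]},
    {"xyz":[0,0,0],"turn":[0,0,0]},
    {"xyz":[0,0,0],"turn":[0,0,0]},
  ],
)

```text
clock: 4.32
eef_pos: [649.9, -194.1, 17.1]
eef_rot: [3.141, 0.0, 1.351]
wrist_force: [0.7, 0.2, -0.4]
finger_gap: 94.0
```

```bash
python3 - <<'E'
from h import *
c=camera('side');crop(c,180,60,130,100,6,'s7')
E
```

```text
(no output)
```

View pics/s7.png

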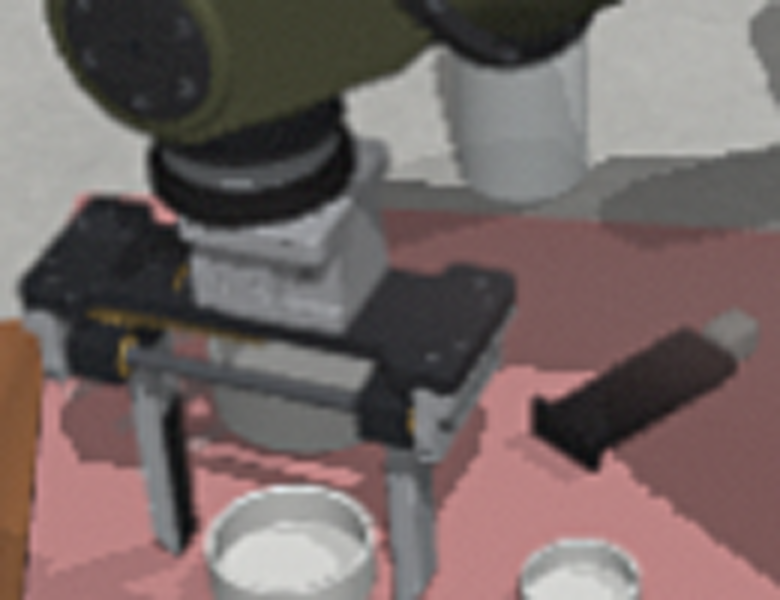

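Call:
arm_command(
  deltas=[
    {"xyz":[0,0,-0.0015],"turn":[0,0,0]},
    {"xyz":[0,0,0],"turn":[0,0,0]},
    {"xyz":[0,0,0],"turn":[0,0,0]},
    {"xyz":[0,0,0],"turn":[0,0,0]},
    {"xyz":[0,0,0],"turn":[0,0,0]},
    {"xyz":[0,0,0],"turn":[0,0,0]},
  ],
  gripper=1,
  force=20,
)

```text
clock: 5.12
eef_pos: [649.5, -194.0, 15.0]
eef_rot: [3.142, 0.0, 1.351]
wrist_force: [0.1, 0.3, 1.3]
finger_gap: 68.1
```

Call:
arm_command(
  deltas=[
    {"xyz":[0,0,0.02],"turn":[0,0,0]},
    {"xyz":[0,0,0.03],"turn":[0,0,0]},
    {"xyz":[0,0,0.03],"turn":[0,0,0]},
    {"xyz":[0,0,0.03],"turn":[0,0,0]},
    {"xyz":[0,0,0],"turn":[0,0,0]},
    {"xyz":[0,0,0],"turn":[0,0,0]},
  ],
)

```text
clock: 5.88
eef_pos: [649.1, -193.8, 124.2]
eef_rot: [-3.141, -0.0, 1.351]
wrist_force: [0.1, 0.1, -1.9]
finger_gap: 68.0
```

```bash
python3 - <<'E'
from h import *
s=read_state();print(s['eef_pos'],s['eef_rot'],s['finger_gap'])
c=camera('side');p=s['eef_pos'];crop(c,180,40,130,100,6,'s8',[(circ(p[0],p[1],p[2]+7,34),(255,0,0)),(circ(p[0],p[1],p[2]-15,34),(255,0,0))])
E
```

```text
[ 649.11840093 -193.8440764   124.2140446 ] [-3.14057834e+00 -1.38018545e-04  1.35074476e+00] 68.02715524710408
```

View pics/s8.png

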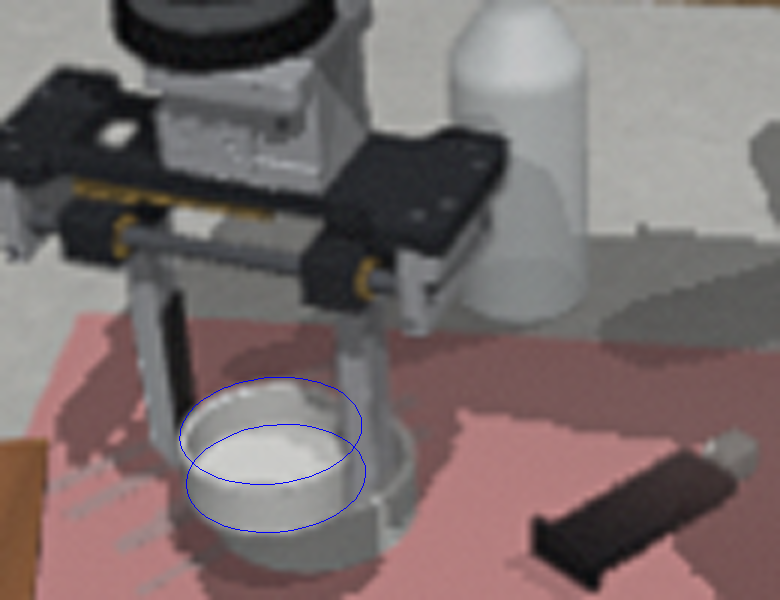

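Call:
arm_command(
  deltas=[
    {"xyz":[-0.033,-0.0147,0],"turn":[0,0,0]},
    {"xyz":[-0.033,-0.0147,0],"turn":[0,0,0]},
    {"xyz":[-0.033,-0.0147,0],"turn":[0,0,0]},
    {"xyz":[-0.033,-0.0147,0],"turn":[0,0,0]},
    {"xyz":[-0.033,-0.0147,0],"turn":[0,0,0]},
    {"xyz":[-0.033,-0.0147,0],"turn":[0,0,0]},
    {"xyz":[-0.033,-0.0147,0],"turn":[0,0,0]},
    {"xyz":[-0.032,-0.0146,0],"turn":[0,0,0]},
    {"xyz":[0,0,-0.04],"turn":[0,0,0]},
    {"xyz":[0,0,-0.03],"turn":[0,0,0]},
    {"xyz":[0,0,0],"turn":[0,0,0]},
    {"xyz":[0,0,0],"turn":[0,0,0]},
  ],
)

```text
clock: 7.42
eef_pos: [386.8, -311.7, 55.6]
eef_rot: [3.141, 0.0, 1.351]
wrist_force: [-1.0, -1.0, -0.7]
finger_gap: 68.0
```

```bash
python3 - <<'E'
from h import *
s=read_state();print(s['eef_pos'],s['eef_rot'],s['finger_gap'],s['joints'].round(2))
c=camera('side');p=s['eef_pos'];crop(c,270,60,130,100,6,'s9',[(circ(p[0],p[1],p[2]+7,34),(255,0,0)),(circ(p[0],p[1],8,45),(0,255,0))])
E
```

```text
[ 386.81052479 -311.65523476   55.64070656] [3.14122632e+00 2.23105601e-04 1.35094202e+00] 68.03768527503813 [-0.75  0.39  1.82 -0.    0.93 -0.53]
```

View pics/s9.png

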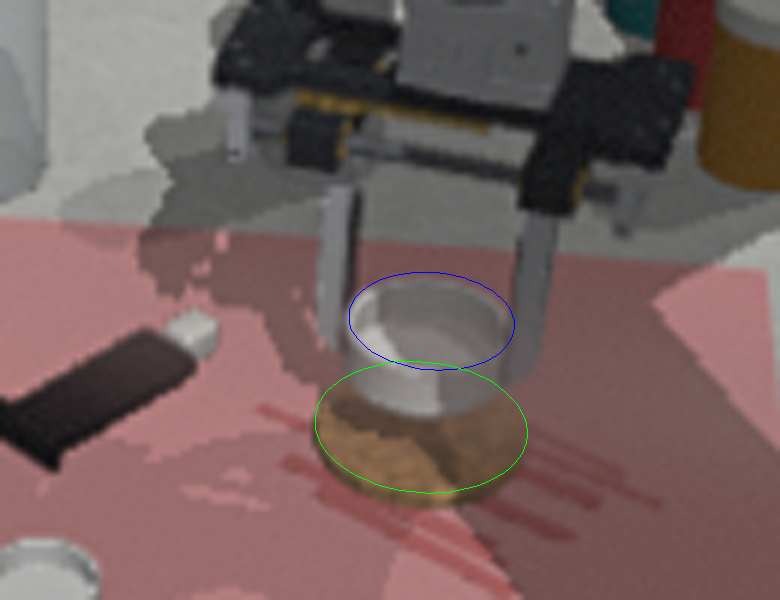

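Call:
arm_command(
  deltas=[
    {"xyz":[0,0,-0.015],"turn":[0,0,0]},
    {"xyz":[0,0,-0.01],"turn":[0,0,0]},
    {"xyz":[0,0,-0.005],"turn":[0,0,0]},
    {"xyz":[0,0,-0.0015],"turn":[0,0,0]},
    {"xyz":[0,0,0],"turn":[0,0,0]},
    {"xyz":[0,0,0],"turn":[0,0,0]},
  ],
)

```text
clock: 8.22
eef_pos: [386.6, -311.6, 23.7]
eef_rot: [3.141, 0.0, 1.351]
wrist_force: [0.9, -0.8, -0.7]
finger_gap: 68.2
```

Call:
arm_command(
  deltas=[
    {"xyz":[0,0,0],"turn":[0,0,0]},
    {"xyz":[0,0,0],"turn":[0,0,0]},
    {"xyz":[0,0,0],"turn":[0,0,0]},
    {"xyz":[0,0,0],"turn":[0,0,0]},
    {"xyz":[0,0,0],"turn":[0,0,0]},
  ],
  gripper=0,
)

```text
clock: 8.85
eef_pos: [386.5, -311.5, 23.5]
eef_rot: [3.142, 0.0, 1.351]
wrist_force: [-0.8, -0.9, 0.3]
finger_gap: 93.9
```

Call:
arm_command(
  deltas=[
    {"xyz":[0,0,0.02],"turn":[0,0,0]},
    {"xyz":[0,0,0.04],"turn":[0,0,0]},
    {"xyz":[0,0,0.05],"turn":[0,0,0]},
    {"xyz":[0,0,0.05],"turn":[0,0,0]},
    {"xyz":[0,0.06,0],"turn":[0,0,0]},
    {"xyz":[0,0.06,0],"turn":[0,0,0]},
    {"xyz":[0,0.06,0],"turn":[0,0,0]},
    {"xyz":[0,0.06,0],"turn":[0,0,0]},
  ],
)

```text
clock: 9.85
eef_pos: [386.1, -69.7, 183.6]
eef_rot: [3.141, 0.0, 1.35]
wrist_force: [0.7, -0.0, -0.3]
finger_gap: 93.9
```

```bash
python3 - <<'E'
from h import *
s=read_state();print(s['eef_pos'],s['eef_rot'],s['finger_gap'],s['joints'].round(2))
c=camera('side');t=camera('top');D=[(circ(387,-312,30,34),(255,0,0)),(circ(387,-312,8,45),(0,255,0))]
crop(c,270,90,130,100,6,'s10',D);crop(t,340,220,130,100,6,'t10',D)
E
```

```text
[386.14184609 -69.74918683 183.62273382] [3.14095670e+00 4.36991926e-06 1.35033026e+00] 93.86026220262615 [-0.27 -0.03  1.97  0.    1.2  -0.05]
```

View pics/s10.png

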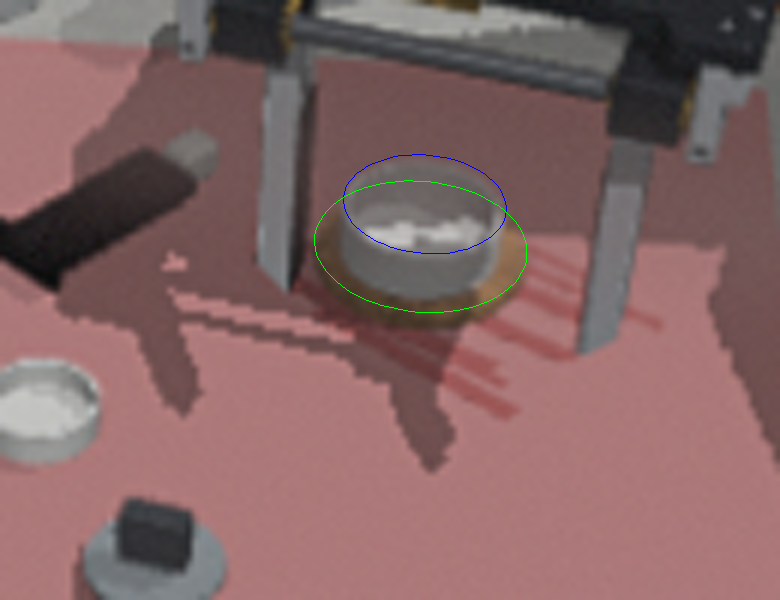

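View pics/t10.png

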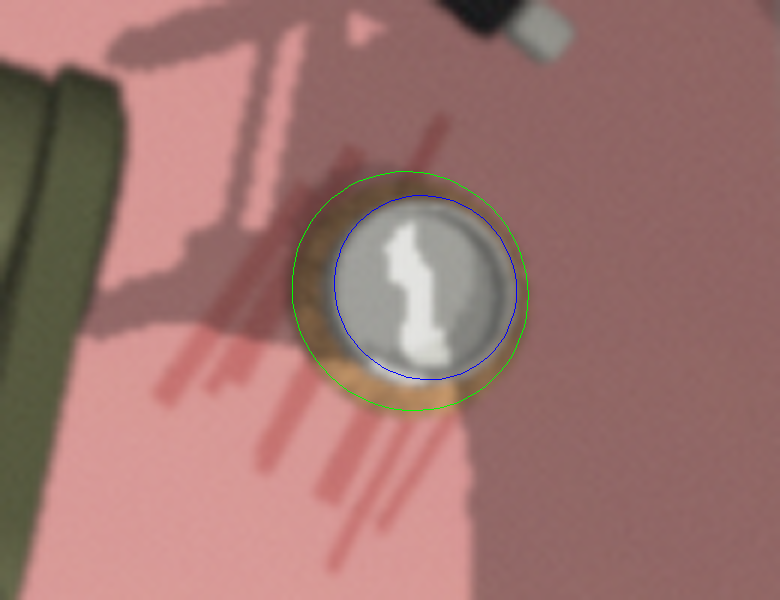

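Call:
arm_command(
  deltas=[
    {"xyz":[0.0277,0.0358,0],"turn":[0,0,0.07]},
    {"xyz":[0.0277,0.0358,0],"turn":[0,0,0.07]},
    {"xyz":[0.0277,0.0358,0],"turn":[0,0,0.07]},
    {"xyz":[0.0277,0.0358,0],"turn":[0,0,0.07]},
    {"xyz":[0.0277,0.0358,0],"turn":[0,0,0.07]},
    {"xyz":[0.0277,0.0358,0],"turn":[0,0,0.07]},
    {"xyz":[0.0277,0.0358,0],"turn":[0,0,0.07]},
    {"xyz":[0.0277,0.0358,0],"turn":[0,0,0.07]},
    {"xyz":[0,0,-0.04],"turn":[0,0,0]},
    {"xyz":[0,0,0],"turn":[0,0,0]},
    {"xyz":[0,0,0],"turn":[0,0,0]},
  ],
)

```text
clock: 11.32
eef_pos: [608.6, 214.4, 144.8]
eef_rot: [3.141, 0.0, 1.91]
wrist_force: [0.0, -0.2, 1.0]
finger_gap: 94.1
```

```bash
python3 - <<'E'
from h import *
s=read_state();print(s['eef_pos'],s['eef_rot'],s['finger_gap'],s['joints'].round(2))
c=camera('side');t=camera('top');D=[(circ(387,-312,30,34),(255,0,0)),(circ(387,-312,8,45),(0,255,0))]
p=s['eef_pos'];a=s['eef_rot'][2];d=np.array([np.sin(a),-np.cos(a),0]);tip=np.array([p[0],p[1],p[2]-11])
E=[(np.array([tip-47*d,tip+47*d]),(0,255,0)),(circ(608,215,70,26),(255,0,0))]
crop(c,130,210,130,100,6,'s11',E);crop(t,360,230,90,70,8,'t11',D);crop(c,300,90,90,70,8,'s11b',D)
E
```

```text
[608.57501202 214.35808019 144.8285554 ] [3.14050961e+00 9.01954570e-05 1.91001011e+00] 94.1002246896902 [ 0.28  0.57  1.3  -0.    1.26 -0.06]
```

View pics/s11.png

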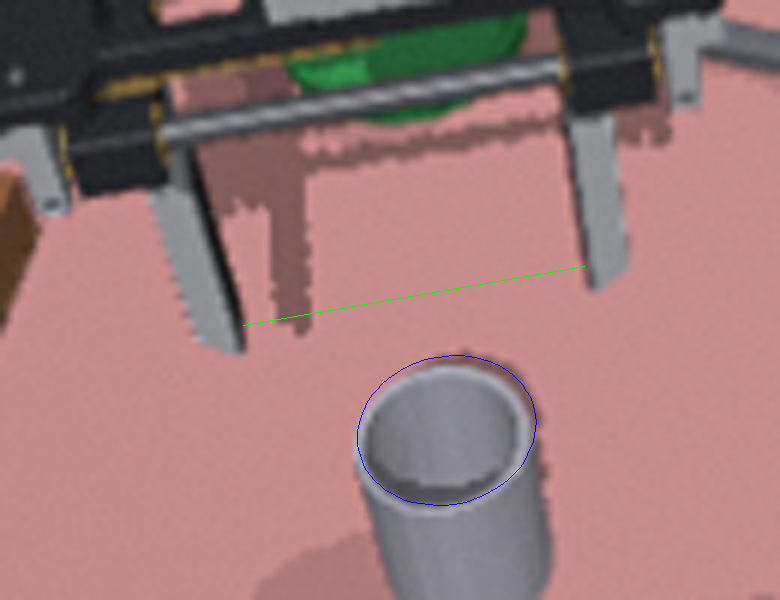

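View pics/t11.png

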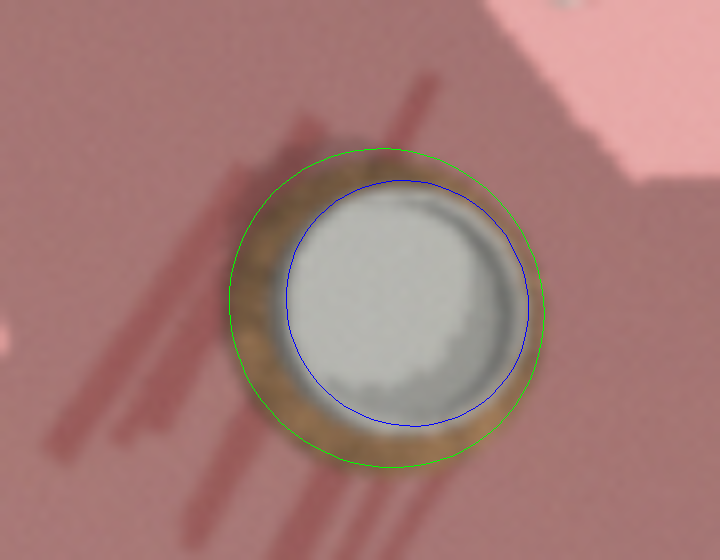

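View pics/s11b.png

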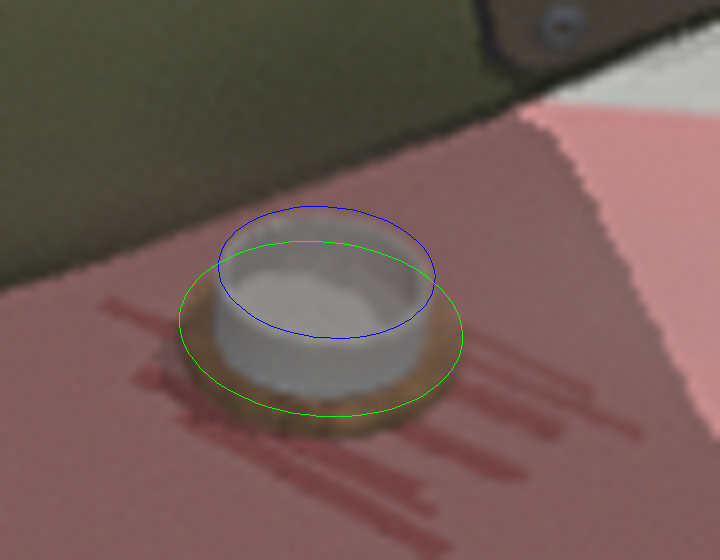

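Call:
arm_command(
  deltas=[
    {"xyz":[0,0.001,-0.03],"turn":[0,0,0]},
    {"xyz":[0,0,-0.03],"turn":[0,0,0]},
    {"xyz":[0,0,-0.03],"turn":[0,0,0]},
    {"xyz":[0,0,-0.018],"turn":[0,0,0]},
    {"xyz":[0,0,0],"turn":[0,0,0]},
    {"xyz":[0,0,0],"turn":[0,0,0]},
  ],
)

```text
clock: 12.18
eef_pos: [608.9, 216.1, 37.0]
eef_rot: [3.14, 0.0, 1.911]
wrist_force: [-0.2, 0.2, 0.3]
finger_gap: 94.0
```

Call:
arm_command(
  deltas=[
    {"xyz":[0,0,0],"turn":[0,0,0]},
    {"xyz":[0,0,0],"turn":[0,0,0]},
    {"xyz":[0,0,0],"turn":[0,0,0]},
    {"xyz":[0,0,0],"turn":[0,0,0]},
    {"xyz":[0,0,0],"turn":[0,0,0]},
    {"xyz":[0,0,0],"turn":[0,0,0]},
    {"xyz":[0,0,0],"turn":[0,0,0]},
  ],
  gripper=1,
  force=10,
)

```text
clock: 13.05
eef_pos: [608.2, 215.9, 35.5]
eef_rot: [3.141, -0.0, 1.911]
wrist_force: [0.7, 0.0, 0.9]
finger_gap: 51.2
```

Call:
arm_command(
  deltas=[
    {"xyz":[0,0,0],"turn":[0,0,0]},
    {"xyz":[0,0,0],"turn":[0,0,0]},
    {"xyz":[0,0,0],"turn":[0,0,0]},
    {"xyz":[0,0,0],"turn":[0,0,0]},
  ],
  gripper=0,
)

```text
clock: 13.55
eef_pos: [608.1, 215.9, 35.4]
eef_rot: [-3.142, -0.0, 1.911]
wrist_force: [-0.0, 0.5, 0.8]
finger_gap: 87.4
```

```bash
python3 - <<'E'
from h import *
s=read_state();print(s['eef_pos'],s['eef_rot'],s['finger_gap'],s['joints'].round(2))
c=camera('side')
crop(c,130,190,130,100,6,'s12')
E
```

```text
[608.08305263 215.91730155  35.43226704] [-3.14150973e+00 -9.85764439e-06  1.91080876e+00] 87.43522026796893 [ 0.28  0.7   1.38  0.    1.07 -0.06]
```

View pics/s12.png

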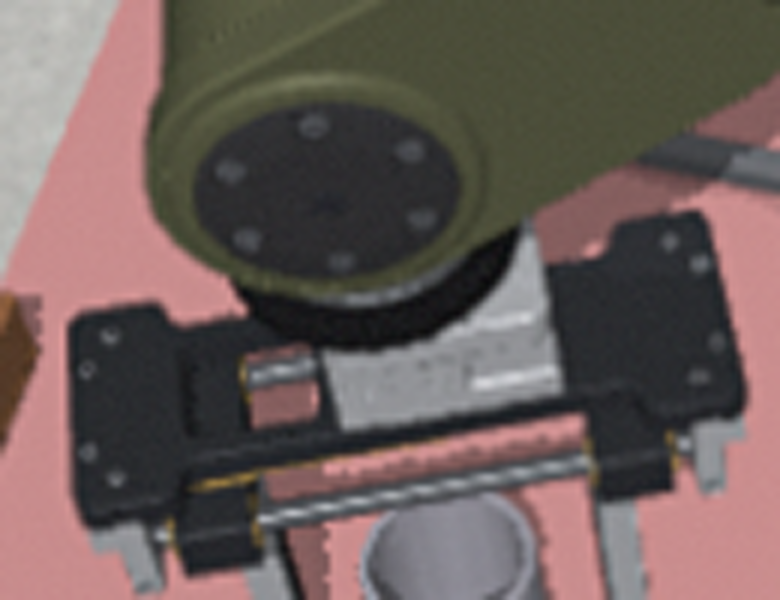

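```bash
python3 - <<'E'
from h import *
s=read_state();p=s['eef_pos'];print(s['finger_gap'])
c=camera('side')
crop(c,130,240,130,100,6,'s13',[(circ(p[0],p[1],70,26),(255,0,0)),(circ(p[0],p[1],0,26),(255,0,0))])
E
```

```text
91.54312693357835
```

View pics/s13.png

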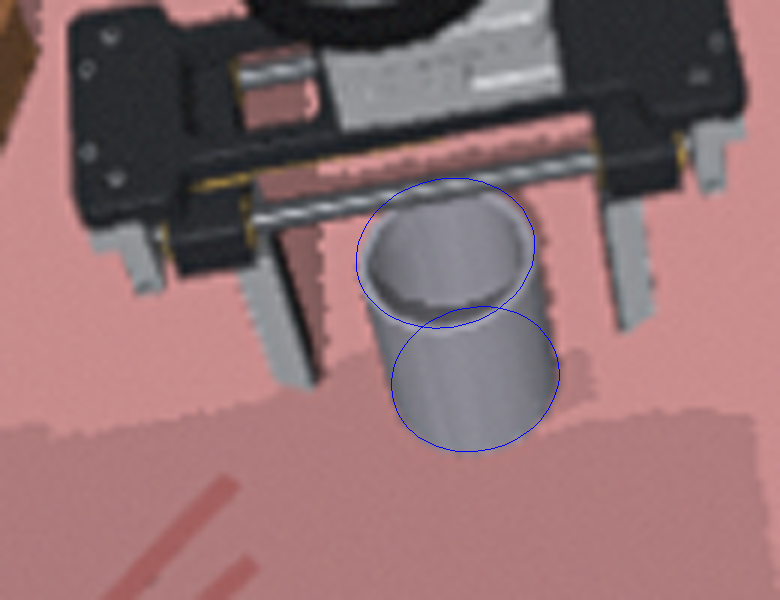

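Call:
arm_command(
  deltas=[
    {"xyz":[0,0,0.005],"turn":[0,0,-0.157]},
    {"xyz":[0,0,0],"turn":[0,0,-0.157]},
    {"xyz":[0,0,0],"turn":[0,0,-0.157]},
    {"xyz":[0,0,0],"turn":[0,0,-0.157]},
    {"xyz":[0,0,0],"turn":[0,0,-0.157]},
    {"xyz":[0,0,0],"turn":[0,0,-0.157]},
    {"xyz":[0,0,0],"turn":[0,0,-0.157]},
    {"xyz":[0,0,0],"turn":[0,0,-0.157]},
    {"xyz":[0,0,0],"turn":[0,0,-0.157]},
    {"xyz":[0,0,0],"turn":[0,0,-0.157]},
    {"xyz":[0,0,0],"turn":[0,0,0]},
  ],
)

```text
clock: 15.02
eef_pos: [608.1, 215.9, 40.4]
eef_rot: [-3.142, 0.0, 0.342]
wrist_force: [-0.3, 0.6, 0.0]
finger_gap: 94.3
```

Call:
arm_command(
  deltas=[
    {"xyz":[0,0,0],"turn":[0,0,0]},
    {"xyz":[0,0,0],"turn":[0,0,0]},
    {"xyz":[0,0,0],"turn":[0,0,0]},
    {"xyz":[0,0,0],"turn":[0,0,0]},
    {"xyz":[0,0,0],"turn":[0,0,0]},
    {"xyz":[0,0,0],"turn":[0,0,0]},
    {"xyz":[0,0,0],"turn":[0,0,0]},
    {"xyz":[0,0,0],"turn":[0,0,0]},
  ],
  gripper=1,
  force=20,
)

```text
clock: 16.02
eef_pos: [608.1, 215.9, 40.5]
eef_rot: [-3.142, -0.0, 0.341]
wrist_force: [-0.1, 1.4, -0.1]
finger_gap: 52.6
```

Call:
arm_command(
  deltas=[
    {"xyz":[0,0,0.02],"turn":[0,0,0]},
    {"xyz":[0,0,0.03],"turn":[0,0,0]},
    {"xyz":[0,0,0.04],"turn":[0,0,0]},
    {"xyz":[0,0,0.04],"turn":[0,0,0]},
    {"xyz":[0,0,0],"turn":[0,0,0]},
  ],
)

```text
clock: 16.65
eef_pos: [609.3, 216.2, 175.3]
eef_rot: [3.141, -0.007, 0.341]
wrist_force: [-0.3, -0.5, -1.9]
finger_gap: 52.3
```

```bash
python3 - <<'E'
from h import *
s=read_state();p=s['eef_pos'];print(p,s['eef_rot'],s['finger_gap'],s['joints'].round(2))
c=camera('side')
crop(c,130,160,130,100,6,'s14',[(circ(p[0],p[1],p[2]+30,26),(255,0,0)),(circ(p[0],p[1],p[2]-40,26),(255,0,0))])
E
```

```text
[609.33369772 216.24996764 175.31029521] [ 3.14113763 -0.00684512  0.34083381] 52.29142324194453 [ 0.28  0.54  1.27 -0.    1.32  1.51]
```

View pics/s14.png

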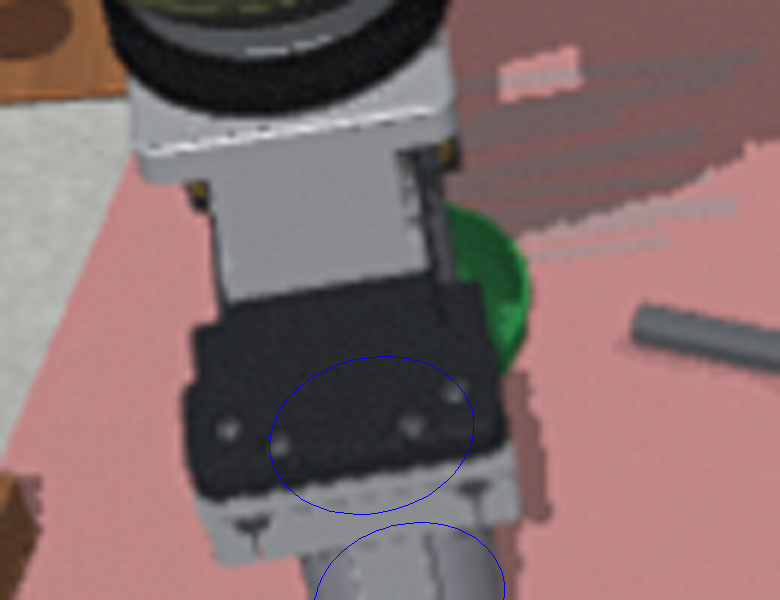

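Call:
arm_command(
  deltas=[
    {"xyz":[-0.0185,-0.0439,0],"turn":[0,0,0]},
    {"xyz":[-0.0185,-0.0439,0],"turn":[0,0,0]},
    {"xyz":[-0.0185,-0.0439,0],"turn":[0,0,0]},
    {"xyz":[-0.0185,-0.0439,0],"turn":[0,0,0]},
    {"xyz":[-0.0185,-0.0439,0],"turn":[0,0,0]},
    {"xyz":[-0.0185,-0.0439,0],"turn":[0,0,0]},
    {"xyz":[-0.0185,-0.0439,0],"turn":[0,0,0]},
    {"xyz":[-0.0185,-0.0439,0],"turn":[0,0,0]},
    {"xyz":[-0.0185,-0.0439,0],"turn":[0,0,0]},
    {"xyz":[-0.0185,-0.0439,0],"turn":[0,0,0]},
    {"xyz":[-0.0185,-0.0439,0],"turn":[0,0,0]},
    {"xyz":[-0.0185,-0.0439,0],"turn":[0,0,0]},
  ],
)

```text
clock: 18.2
eef_pos: [384.9, -311.9, 169.7]
eef_rot: [-3.14, 0.001, 0.341]
wrist_force: [0.1, 0.4, -1.9]
finger_gap: 52.5
```

Call:
arm_command(
  deltas=[
    {"xyz":[0,0,-0.04],"turn":[0,0,0]},
    {"xyz":[0,0,-0.03],"turn":[0,0,0]},
    {"xyz":[0,0,-0.015],"turn":[0,0,0]},
    {"xyz":[0,0,0],"turn":[0,0,0]},
    {"xyz":[0,0,0],"turn":[0,0,0]},
  ],
)

```text
clock: 18.82
eef_pos: [386.6, -311.1, 86.5]
eef_rot: [3.14, -0.001, 0.341]
wrist_force: [-0.0, -1.0, -1.2]
finger_gap: 52.6
```

```bash
python3 - <<'E'
from h import *
s=read_state();p=s['eef_pos'];print(p,s['eef_rot'],s['finger_gap'],s['joints'].round(2))
c=camera('side')
crop(c,270,60,130,100,6,'s15',[(circ(p[0],p[1],30,34),(0,255,0)),(circ(p[0],p[1],p[2]+30,26),(255,0,0)),(circ(p[0],p[1],p[2]-40,26),(255,0,0))])
crop(camera('top'),350,220,110,80,7,'t15')
E
```

```text
[ 386.56433441 -311.14371338   86.45471476] [ 3.14033857e+00 -6.74356504e-04  3.41017357e-01] 52.637321717595825 [-0.75  0.34  1.8   0.    1.    0.48]
```

View pics/s15.png

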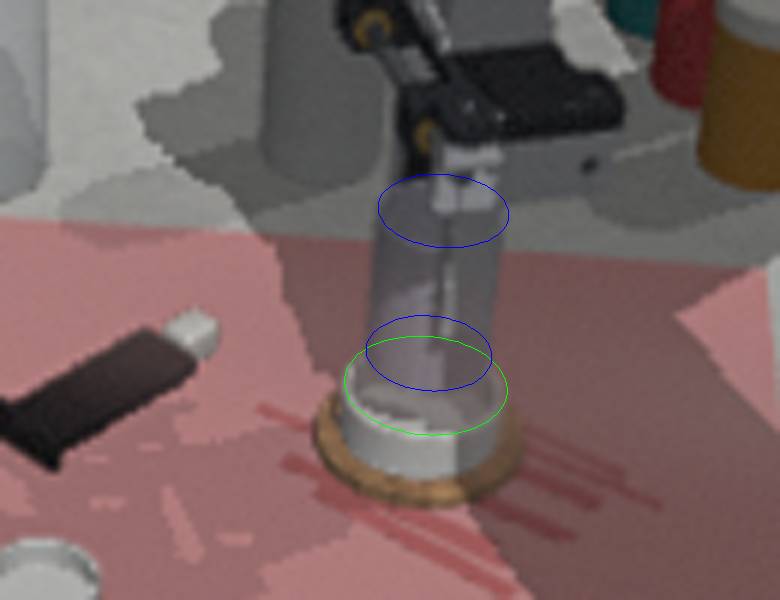

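View pics/t15.png

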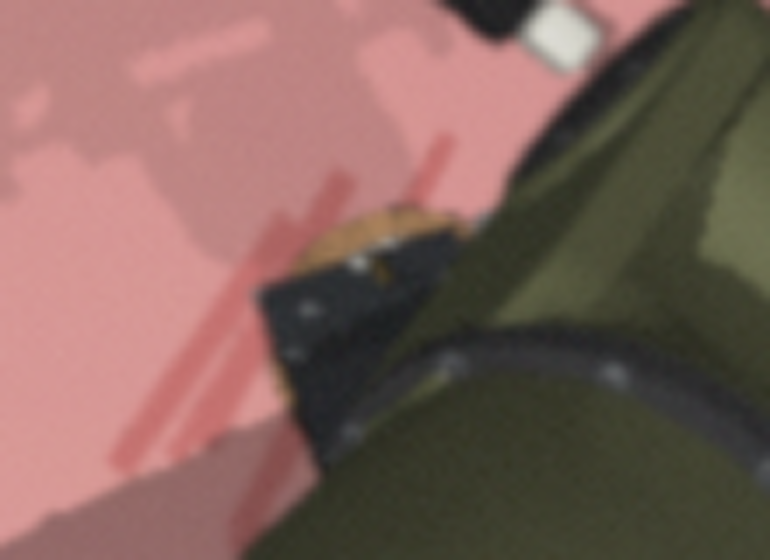

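Call:
arm_command(
  deltas=[
    {"xyz":[0,0,-0.01],"turn":[0,0,0]},
    {"xyz":[0,0,-0.01],"turn":[0,0,0]},
    {"xyz":[0,0,-0.006],"turn":[0,0,0]},
    {"xyz":[0,0,-0.004],"turn":[0,0,0]},
    {"xyz":[0,0,-0.0025],"turn":[0,0,0]},
    {"xyz":[0,0,0],"turn":[0,0,0]},
    {"xyz":[0,0,0],"turn":[0,0,0]},
  ],
)

```text
clock: 19.8
eef_pos: [386.2, -311.0, 53.1]
eef_rot: [3.141, -0.0, 0.341]
wrist_force: [-0.3, 0.4, -1.3]
finger_gap: 52.4
```

```bash
python3 - <<'E'
from h import *
s=read_state();p=s['eef_pos'];print(p,s['eef_rot'],s['finger_gap'])
c=camera('side')
crop(c,270,60,130,100,6,'s16')
E
```

```text
[ 386.19321704 -310.95318498   53.12975526] [ 3.14130780e+00 -1.49518216e-04  3.40820349e-01] 52.35012232807135
```

View pics/s16.png

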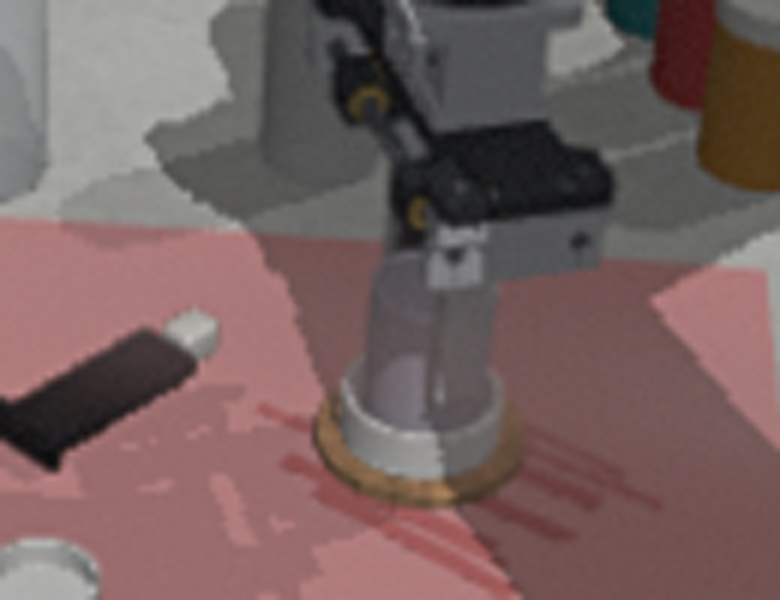

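Call:
arm_command(
  deltas=[
    {"xyz":[0,0,-0.0005],"turn":[0,0,0]},
    {"xyz":[0,0,0],"turn":[0,0,0]},
    {"xyz":[0,0,0],"turn":[0,0,0]},
  ],
)

```text
clock: 20.23
eef_pos: [386.1, -310.9, 52.5]
eef_rot: [3.142, -0.0, 0.341]
wrist_force: [0.4, -0.0, -0.9]
finger_gap: 52.8
```

Call:
arm_command(
  deltas=[
    {"xyz":[0,0,0],"turn":[0,0,0]},
    {"xyz":[0,0,0],"turn":[0,0,0]},
    {"xyz":[0,0,0],"turn":[0,0,0]},
    {"xyz":[0,0,0],"turn":[0,0,0]},
    {"xyz":[0,0,0],"turn":[0,0,0]},
    {"xyz":[0,0,0],"turn":[0,0,0]},
  ],
  gripper=0,
)

```text
clock: 20.98
eef_pos: [386.1, -310.9, 52.5]
eef_rot: [3.142, -0.0, 0.341]
wrist_force: [-0.1, -0.1, -0.4]
finger_gap: 94.1
```

Call:
arm_command(
  deltas=[
    {"xyz":[0,0,0.03],"turn":[0,0,0]},
    {"xyz":[0,0,0.05],"turn":[0,0,0]},
    {"xyz":[0,0,0.05],"turn":[0,0,0]},
    {"xyz":[0,0.04,0.02],"turn":[0,0,0]},
    {"xyz":[0,0.05,0],"turn":[0,0,0]},
    {"xyz":[0,0.05,0],"turn":[0,0,0]},
    {"xyz":[0,0.05,0],"turn":[0,0,0]},
    {"xyz":[0,0.05,0],"turn":[0,0,0]},
    {"xyz":[0,0.05,0],"turn":[0,0,0]},
    {"xyz":[0,0.05,0],"turn":[0,0,0]},
    {"xyz":[0,0,0],"turn":[0,0,0]},
  ],
)

```text
clock: 22.35
eef_pos: [385.9, 31.5, 202.6]
eef_rot: [-3.141, -0.0, 0.345]
wrist_force: [0.3, -0.3, 0.3]
finger_gap: 94.1
```

```bash
python3 - <<'E'
from h import *
s=read_state();p=s['eef_pos'];print(p,s['eef_rot'],s['finger_gap'])
c=camera('side');t=camera('top')
D=[(circ(386.5,-311,30,34),(0,255,0)),(circ(386.5,-311,82,26),(255,0,0))]
crop(c,300,70,100,80,7,'s17',D);crop(t,360,230,90,70,8,'t17',D);crop(t,280,200,60,45,12,'t17b');cv2.imwrite('pics/t17f.png',t['color'][:,:,::-1])
E
```

```text
[385.85178085  31.45105408 202.55128038] [-3.14148442e+00 -3.20344565e-04  3.45244103e-01] 94.08251036660879
```

View pics/s17.png

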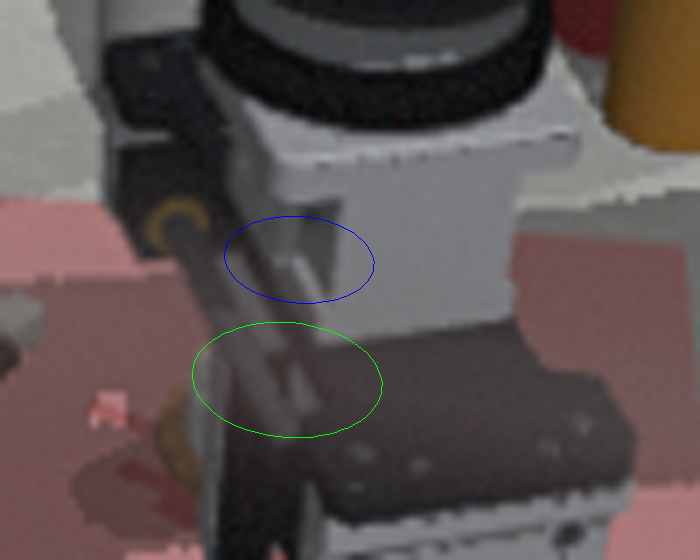

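View pics/t17.png

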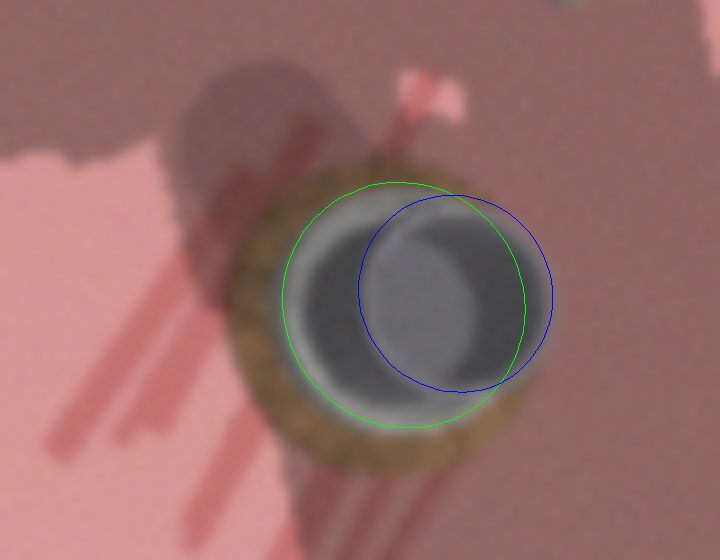

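View pics/t17b.png

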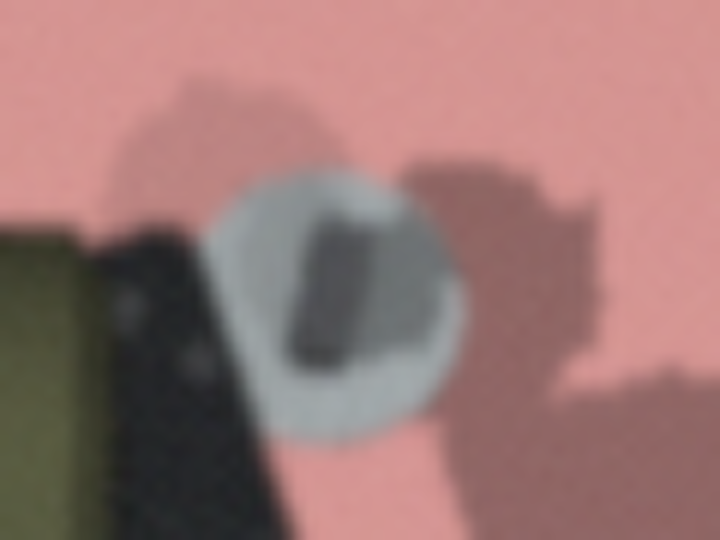

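```bash
python3 - <<'E'
from h import *
t=camera('top')
k=lambda x,y:((x+.5)/12-.5+280,(y+.5)/12-.5+200)
a=p2w(t,k(350,215),64)[0];b=p2w(t,k(316,350),64)[0];m=p2w(t,k(333,283),64)[0]
print(a,b,m,np.linalg.norm(a-b),np.arctan2(*(a-b)[[1,0]]))
# full-frame: bar edges by darkness
c=camera('side');D=[(circ(477,-78.5,40,26),(255,0,0))]
crop(c,260,150,80,60,9,'s18',D);
crop(t,280,200,60,45,12,'t18',D)
E
```

```text
[488.64165273 -81.96697728  64.        ] [463.72670082 -76.10404573  64.        ] [476.06775235 -79.02994849  64.        ] 25.59548387408755 -0.23111310244324296
```

View pics/s18.png

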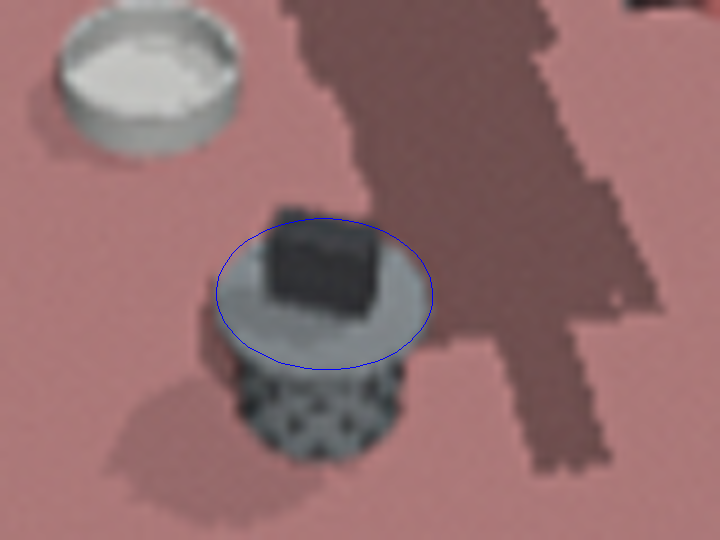

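View pics/t18.png

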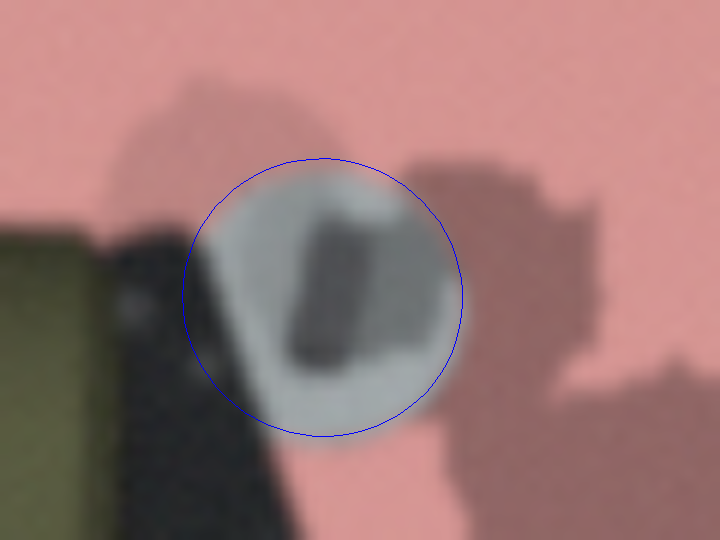

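Call:
arm_command(
  deltas=[
    {"xyz":[0.0152,-0.018,0],"turn":[0,0,-0.0925]},
    {"xyz":[0.0152,-0.018,0],"turn":[0,0,-0.0925]},
    {"xyz":[0.0152,-0.018,0],"turn":[0,0,-0.0925]},
    {"xyz":[0.0152,-0.018,0],"turn":[0,0,-0.0925]},
    {"xyz":[0.0152,-0.018,0],"turn":[0,0,-0.0925]},
    {"xyz":[0.0152,-0.018,0],"turn":[0,0,-0.0925]},
    {"xyz":[0,0,-0.05],"turn":[0,0,0]},
    {"xyz":[0,0,-0.04],"turn":[0,0,0]},
    {"xyz":[0,0,0],"turn":[0,0,0]},
    {"xyz":[0,0,0],"turn":[0,0,0]},
  ],
)

```text
clock: 23.8
eef_pos: [477.9, -79.7, 114.0]
eef_rot: [3.142, -0.002, -0.215]
wrist_force: [-0.0, -0.0, 1.1]
finger_gap: 94.0
```

```bash
python3 - <<'E'
from h import *
s=read_state();p=s['eef_pos'];print(p,s['eef_rot'],s['finger_gap'],s['joints'].round(2))
c=camera('side')
q=p[:2];a=-.23
def box(z,a=a):
    R=np.array([[np.cos(a),-np.sin(a)],[np.sin(a),np.cos(a)]]);v=np.array([[13,5.5],[-13,5.5],[-13,-5.5],[13,-5.5],[13,5.5]])@R.T+[477,-79]
    return np.c_[v,[z]*5]
crop(c,240,120,130,100,6,'s19',[(circ(477,-79,40,26),(255,0,0)),(box(64),(0,255,255)),(box(40),(0,255,255))])
E
```

```text
[477.94632529 -79.67953944 114.0002914 ] [ 3.14150567e+00 -1.72912742e-03 -2.15189083e-01] 94.00298815313515 [-0.24  0.27  1.82 -0.    1.05  1.55]
```

View pics/s19.png

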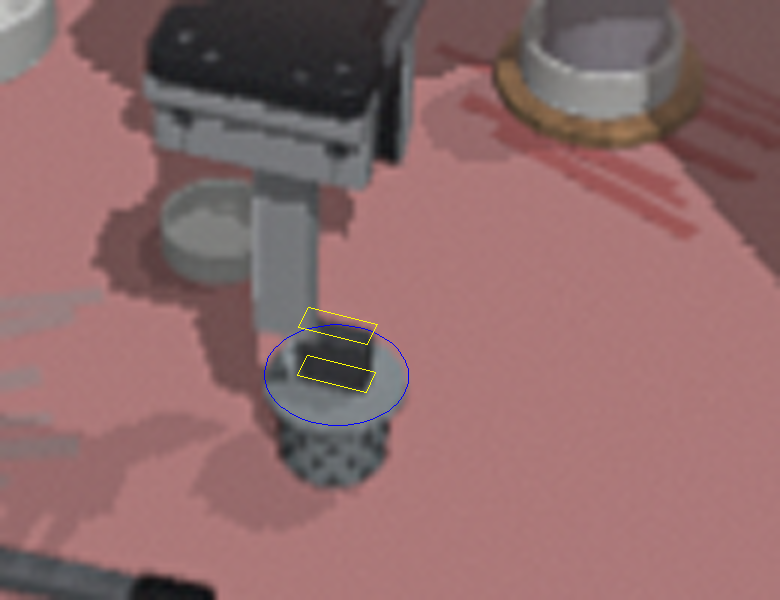

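Call:
arm_command(
  deltas=[
    {"xyz":[0,0,-0.02],"turn":[0,0,0]},
    {"xyz":[0,0,-0.02],"turn":[0,0,0]},
    {"xyz":[0,0,-0.012],"turn":[0,0,0]},
    {"xyz":[0,0,-0.007],"turn":[0,0,0]},
    {"xyz":[0,0,0],"turn":[0,0,0]},
    {"xyz":[0,0,0],"turn":[0,0,0]},
  ],
)

```text
clock: 24.6
eef_pos: [477.6, -79.0, 54.0]
eef_rot: [3.142, -0.001, -0.214]
wrist_force: [0.1, -0.4, 0.3]
finger_gap: 94.3
```

Call:
arm_command(
  deltas=[
    {"xyz":[0,0,0],"turn":[0,0,0]},
    {"xyz":[0,0,0],"turn":[0,0,0]},
    {"xyz":[0,0,0],"turn":[0,0,0]},
    {"xyz":[0,0,0],"turn":[0,0,0]},
  ],
  gripper=0.7,
  force=15,
)

```text
clock: 25.1
eef_pos: [477.3, -78.9, 53.4]
eef_rot: [3.142, 0.0, -0.214]
wrist_force: [0.1, -0.2, -0.1]
finger_gap: 57.6
```

```bash
python3 - <<'E'
from h import *
s=read_state();p=s['eef_pos'];print(p,s['eef_rot'],s['finger_gap'])
c=camera('side')
crop(c,240,120,130,100,6,'s20')
E
```

```text
[477.30793295 -78.88039527  53.44660725] [ 3.14159012e+00  1.03076754e-05 -2.14184499e-01] 57.584851654678964
```

View pics/s20.png

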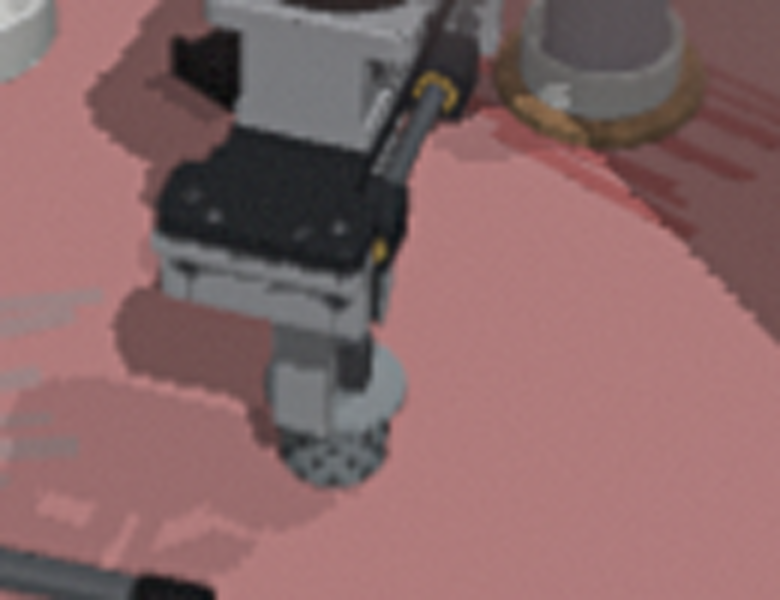

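```bash
python3 - <<'E'
from h import *
s=read_state();p=s['eef_pos'];a=s['eef_rot'][2];y=np.array([np.sin(a),-np.cos(a),0]);x=np.array([np.cos(a),np.sin(a),0])
if y[1]<0:y=-y
c=camera('side')
b=p+y*s['finger_gap']/2+[0,0,-11]
D=[(np.array([b-8*x,b+8*x,b+8*x+y*10,b-8*x+y*10,b-8*x]),(0,255,0)),(np.array([p+[0,0,-11]-13*x,p+[0,0,-11]+13*x]),(0,255,255))]
crop(c,260,140,80,60,9,'s21',D)
E
```

```text
(no output)
```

View pics/s21.png

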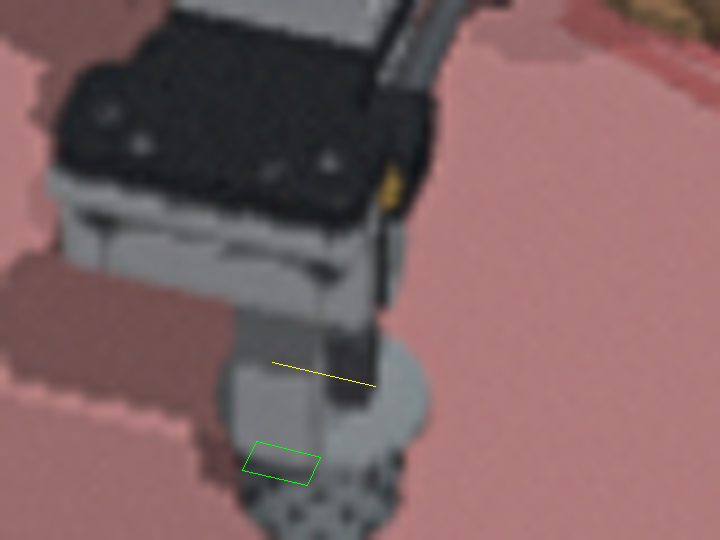

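Call:
arm_command(
  deltas=[
    {"xyz":[0,0,0],"turn":[0,0,0]},
    {"xyz":[0,0,0],"turn":[0,0,0]},
    {"xyz":[0,0,0],"turn":[0,0,0]},
    {"xyz":[0,0,0],"turn":[0,0,0]},
    {"xyz":[0,0,0],"turn":[0,0,0]},
    {"xyz":[0,0,0],"turn":[0,0,0]},
    {"xyz":[0,0,0],"turn":[0,0,0]},
    {"xyz":[0,0,0],"turn":[0,0,0]},
  ],
  gripper=1,
  force=20,
)

```text
clock: 26.2
eef_pos: [477.3, -78.9, 53.5]
eef_rot: [-3.142, -0.0, -0.214]
wrist_force: [0.2, 0.5, 0.0]
finger_gap: 10.8
```

Call:
arm_command(
  deltas=[
    {"xyz":[0,0,0.02],"turn":[0,0,0]},
    {"xyz":[0,0,0.03],"turn":[0,0,0]},
    {"xyz":[0,0,0.04],"turn":[0,0,0]},
    {"xyz":[0,0,0.04],"turn":[0,0,0]},
    {"xyz":[0,0,0],"turn":[0,0,0]},
    {"xyz":[0,0,0],"turn":[0,0,0]},
  ],
)

```text
clock: 26.95
eef_pos: [477.0, -78.8, 182.6]
eef_rot: [-3.142, 0.001, -0.214]
wrist_force: [-0.1, 0.2, -0.7]
finger_gap: 10.6
```

```bash
python3 - <<'E'
from h import *
s=read_state();p=s['eef_pos'];print(p,s['eef_rot'],s['finger_gap'],s['joints'].round(2))
c=camera('side')
crop(c,240,90,130,100,6,'s22',[(circ(p[0],p[1],p[2]-13.4,26),(255,0,0)),(circ(p[0],p[1],p[2]-53.4,20),(255,0,0))])
D=[(circ(386.2,-311,30,34),(0,255,0)),(circ(386.2,-311,82,26),(255,0,0))]
crop(c,300,60,100,80,7,'s22b',D)
E
```

```text
[476.95792921 -78.80433791 182.63894912] [-3.14154243e+00  9.35506930e-04 -2.14240974e-01] 10.553716145196542 [-0.24  0.18  1.75  0.    1.21  1.55]
```

View pics/s22.png

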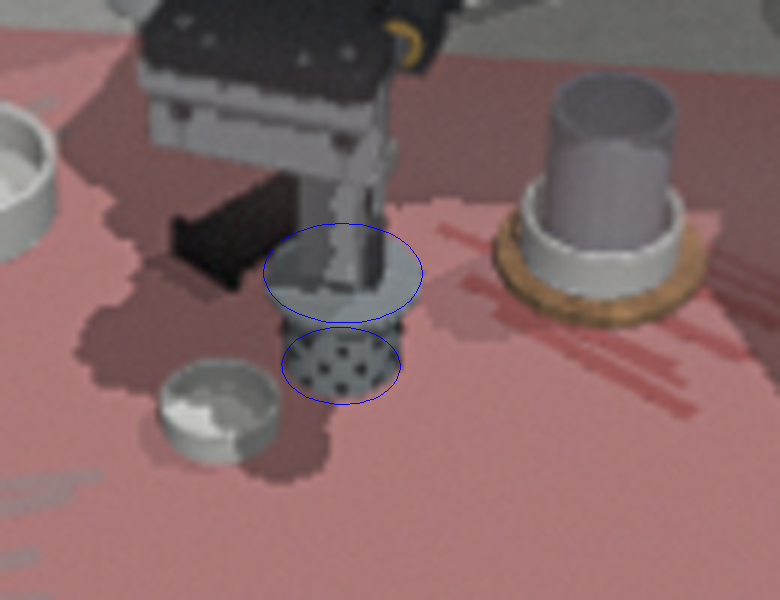

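View pics/s22b.png

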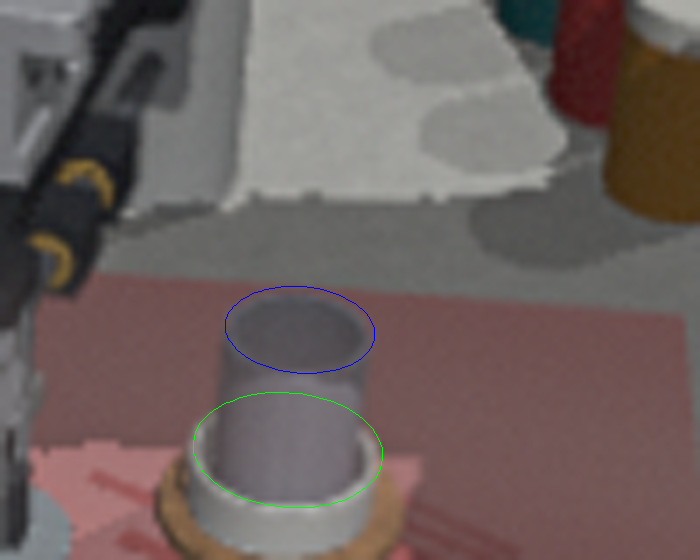

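Call:
arm_command(
  deltas=[
    {"xyz":[-0.0114,-0.029,0],"turn":[0,0,0]},
    {"xyz":[-0.0114,-0.029,0],"turn":[0,0,0]},
    {"xyz":[-0.0114,-0.029,0],"turn":[0,0,0]},
    {"xyz":[-0.0114,-0.029,0],"turn":[0,0,0]},
    {"xyz":[-0.0114,-0.029,0],"turn":[0,0,0]},
    {"xyz":[-0.0114,-0.029,0],"turn":[0,0,0]},
    {"xyz":[-0.0114,-0.029,0],"turn":[0,0,0]},
    {"xyz":[-0.0112,-0.029,0],"turn":[0,0,0]},
    {"xyz":[0,0,-0.025],"turn":[0,0,0]},
    {"xyz":[0,0,-0.015],"turn":[0,0,0]},
    {"xyz":[0,0,0],"turn":[0,0,0]},
    {"xyz":[0,0,0],"turn":[0,0,0]},
  ],
)

```text
clock: 28.5
eef_pos: [386.7, -310.8, 143.9]
eef_rot: [3.141, -0.0, -0.214]
wrist_force: [-0.8, -0.6, -1.2]
finger_gap: 11.1
```

```bash
python3 - <<'E'
from h import *
s=read_state();p=s['eef_pos'];print(p,s['eef_rot'],s['finger_gap'],s['joints'].round(2))
c=camera('side')
crop(c,300,50,90,80,8,'s23',[(circ(p[0],p[1],p[2]-13.4,26),(255,0,0)),(circ(p[0],p[1],p[2]-53.4,20),(255,0,0)),(circ(p[0],p[1],82,26),(0,255,0))])
E
```

```text
[ 386.66351845 -310.77864577  143.90078632] [ 3.14135291e+00 -3.86774071e-04 -2.13597071e-01] 11.097232462942447 [-0.75  0.26  1.76 -0.    1.13  1.03]
```

View pics/s23.png

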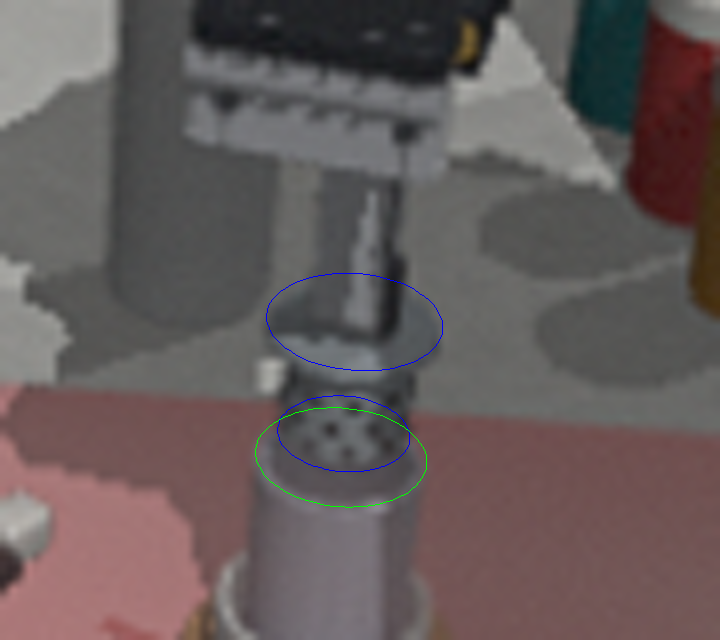

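```bash
python3 - <<'E'
from h import *
c=camera('side');t=camera('top')
def big(img,c,u0,v0,w,h,k,name,draw):
    d=dict(c);x=img[:,:,:].astype(float);r=x[v0:v0+h,u0:u0+w];lo,hi=np.percentile(r,2),np.percentile(r,98)
    d['color']=np.clip((x-lo)/(hi-lo)*255,0,255).astype(np.uint8);crop(d,u0,v0,w,h,k,name,draw)
big(c['color'],c,320,95,45,40,16,'s24',[(circ(386.6,-310.8,82,26,)[::9],(0,255,0))])
im=cv2.imread('pics/t17f.png')[:,:,::-1]
big(im,t,395,245,40,40,15,'t24',[(circ(386.1,-310.9,82,26),(0,255,0))])
E
```

```text
(no output)
```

View pics/s24.png

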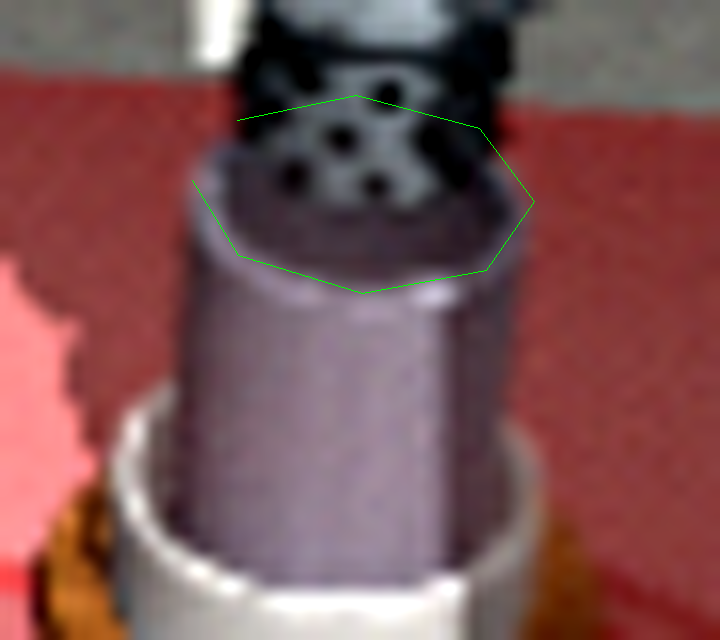

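View pics/t24.png

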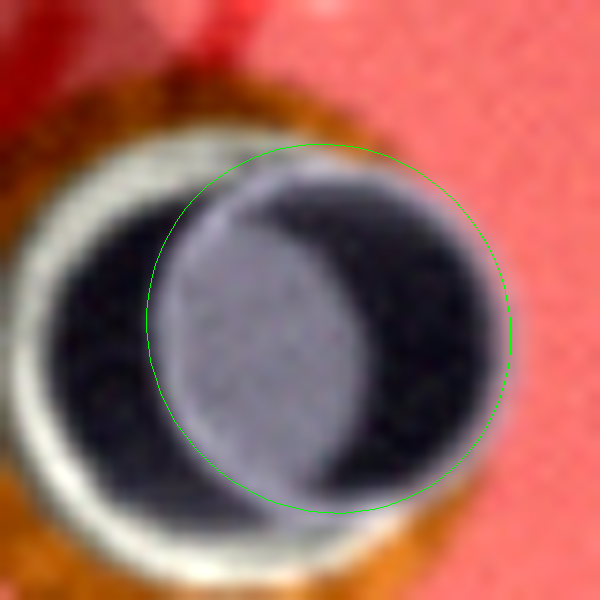

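```bash
python3 - <<'E'
from h import *
c=camera('side')
for z,r in((0,20),(40,26)):
    q=w2p(c,circ(477.3,-78.9,z,r));q=(q-[260,150]+.5)*9-.5;print(z,q.min(0),q.max(0))
s=read_state();p=s['eef_pos']
d=dict(c);x=c['color'].astype(float);d['color']=np.clip((x-40)*2.2,0,255).astype(np.uint8)
crop(d,325,75,40,40,15,'s25',[(circ(p[0],p[1],p[2]-13.4,26),(0,255,0)),(circ(p[0],p[1],p[2]-53.4,20),(0,255,0))])
E
```

```text
0 [239.7285816 349.9722289] [401.37138952 465.82080728]
40 [215.16558465 217.03544633] [431.32858993 367.85732088]
```

View pics/s25.png

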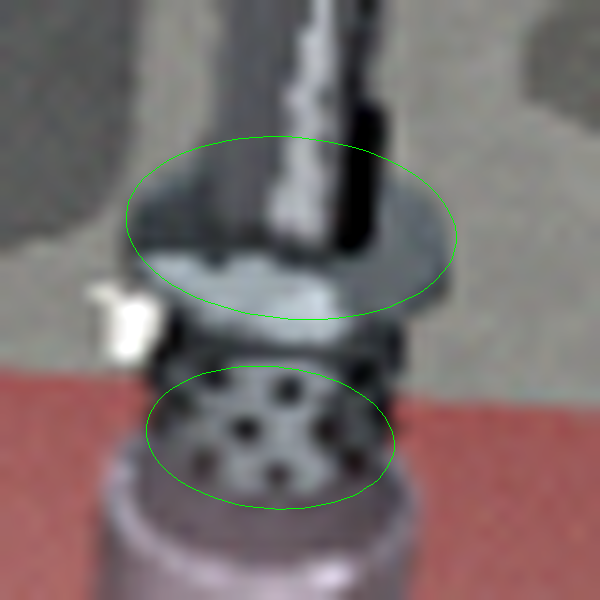

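```bash
python3 - <<'E'
from h import *
t=camera('top');c=camera('side')
k=lambda x,y,n,u,v:((x+.5)/n-.5+u,(y+.5)/n-.5+v)
print('top saucer',p2w(t,k(248,355,15,395,245),30),'can',p2w(t,k(337,339,15,395,245),82))
def shift(z,r,x,y,obs,n,u0,v0):
    q=(w2p(c,circ(x,y,z,r))-[u0,v0]+.5)*n-.5;print(z,'pred',q[:,0].min().round(),q[:,0].max().round(),q[:,1].max().round(),'obs',obs)
shift(82,26,386.6,-310.8,(187,524,303),16,320,95)
shift(30,34,386.6,-310.8,(112,545,0),16,320,95)
E
```

```text
top saucer [[ 385.15832297 -313.34595917   30.        ]] can [[ 384.49990812 -312.07546377   82.        ]]
82 pred 192.0 534.0 294.0 obs (187, 524, 303)
30 pred 118.0 552.0 601.0 obs (112, 545, 0)
```

Call:
arm_command(
  deltas=[
    {"xyz":[0.0003,0.001,-0.006],"turn":[0,0,0]},
    {"xyz":[0,0,0],"turn":[0,0,0]},
    {"xyz":[0,0,0],"turn":[0,0,0]},
  ],
)

```text
clock: 29.18
eef_pos: [386.6, -309.9, 137.4]
eef_rot: [-3.141, 0.0, -0.214]
wrist_force: [0.4, -0.1, -0.0]
finger_gap: 11.0
```

```bash
python3 - <<'E'
from h import *
c=camera('side')
s=read_state();p=s['eef_pos'];print(p)
d=dict(c);x=c['color'].astype(float);d['color']=np.clip((x-40)*2.2,0,255).astype(np.uint8)
crop(d,325,75,40,40,15,'s26')
E
```

```text
[ 386.60395109 -309.90463253  137.45640752]
```

View pics/s26.png

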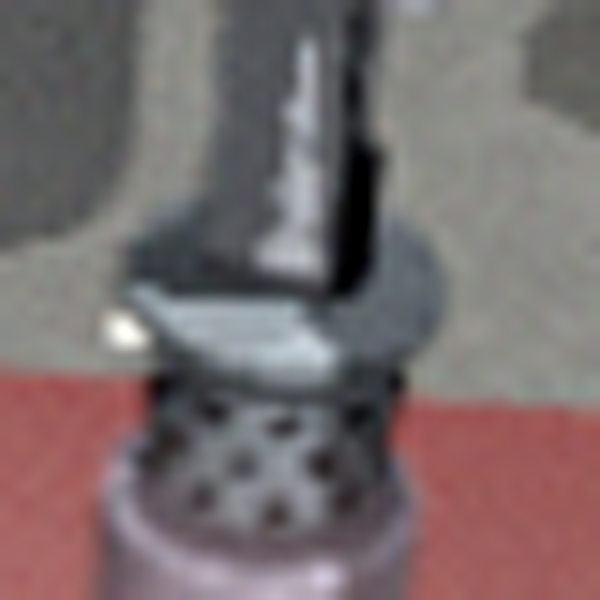

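```bash
python3 - <<'E'
from h import *
c=camera('side')
s=read_state();p=s['eef_pos']
d=dict(c);x=c['color'].astype(float);d['color']=np.clip((x-50)*2.5,0,255).astype(np.uint8)
crop(d,328,98,30,22,24,'s27')
def e(z,r,x,y):
    q=(w2p(c,circ(x,y,z,r))-[328,98]+.5)*24-.5;print(z,r,q.min(0).round(),q.max(0).round())
e(82,26,p[0],p[1]);e(82,23,p[0],p[1]);e(p[2]-53.4,20,p[0],p[1])
E
```

```text
82 26 [95. 75.] [608. 374.]
82 23 [125.  92.] [579. 356.]
84.1257538153387 20 [156.  91.] [551. 321.]
```

View pics/s27.png

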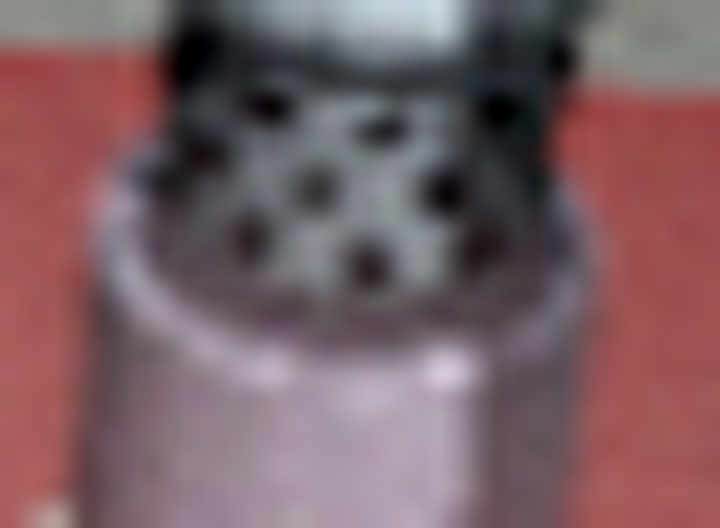

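```bash
python3 - <<'E'
from h import *
c=camera('side')
s=read_state();p=s['eef_pos']
d=dict(c);x=c['color'].astype(float);d['color']=np.clip((x-30)*2.,0,255).astype(np.uint8)
P=lambda z,r,col:(circ(p[0],p[1],p[2]-53.4+z,r),col)
crop(d,325,82,38,32,20,'s28',[P(36,26,(0,255,0)),P(40,26,(0,255,0)),P(0,20,(0,255,255)),(circ(p[0],p[1],82,26),(255,0,0))])
crop(d,325,82,38,32,20,'s28b')
E
```

```text
(no output)
```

View pics/s28.png

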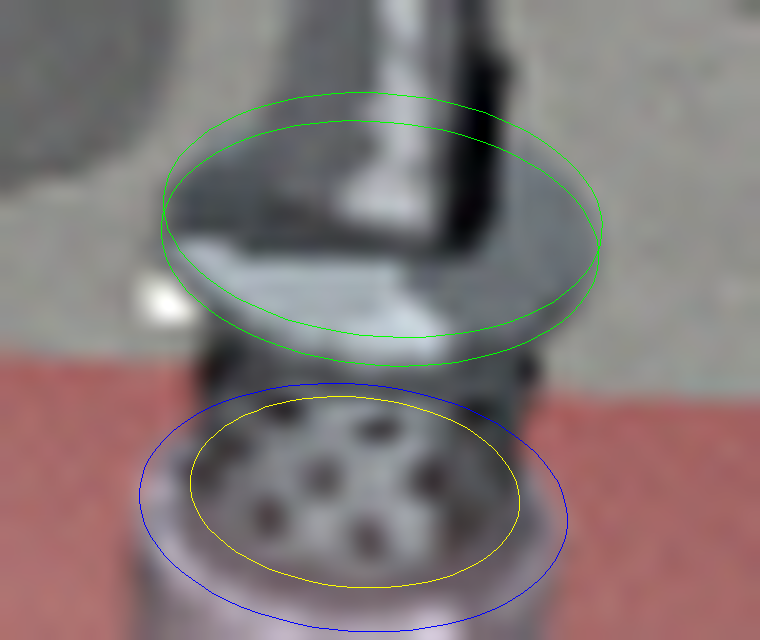

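View pics/s28b.png

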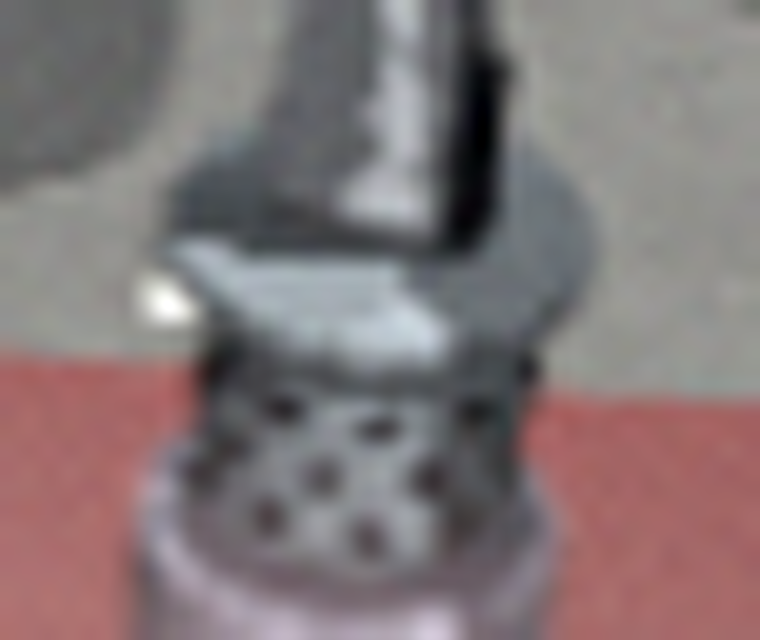

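Call:
arm_command(
  deltas=[
    {"xyz":[0.0007,-0.001,-0.003],"turn":[0,0,0]},
    {"xyz":[0,0,-0.004],"turn":[0,0,0]},
    {"xyz":[0,0,-0.004],"turn":[0,0,0]},
    {"xyz":[0,0,0],"turn":[0,0,0]},
  ],
)

```text
clock: 29.82
eef_pos: [387.1, -310.7, 126.0]
eef_rot: [-3.141, 0.001, -0.214]
wrist_force: [0.7, 0.1, -1.3]
finger_gap: 10.7
```

```bash
python3 - <<'E'
from h import *
c=camera('side')
s=read_state();p=s['eef_pos'];print(p,s['wrist_force'],s['moment'])
d=dict(c);x=c['color'].astype(float);d['color']=np.clip((x-30)*2.,0,255).astype(np.uint8)
crop(d,320,75,45,55,11,'s29')
E
```

```text
[ 387.25046734 -310.81312935  126.26165963] [ 0.22865006 -0.16235552 -0.66336579] [ 0.04065024  0.14347635 -0.07379323]
```

View pics/s29.png

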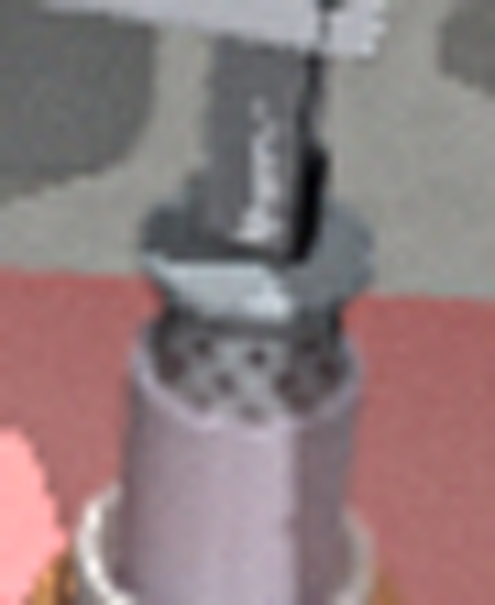

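The cup has entered the can without touching it (bottom about z = 73, rim at 82). I'll lower it the rest of the way.

Call:
arm_command(
  deltas=[
    {"xyz":[0,0,-0.006],"turn":[0,0,0]},
    {"xyz":[0,0,-0.006],"turn":[0,0,0]},
    {"xyz":[0,0,-0.006],"turn":[0,0,0]},
    {"xyz":[0,0,-0.004],"turn":[0,0,0]},
    {"xyz":[0,0,-0.002],"turn":[0,0,0]},
    {"xyz":[0,0,0],"turn":[0,0,0]},
    {"xyz":[0,0,0],"turn":[0,0,0]},
  ],
)

```text
clock: 30.75
eef_pos: [387.4, -310.9, 102.6]
eef_rot: [3.141, -0.0, -0.214]
wrist_force: [-0.3, 0.6, -0.4]
finger_gap: 10.4
```

```bash
python3 - <<'E'
from h import *
c=camera('side')
s=read_state();p=s['eef_pos'];print(p,s['wrist_force'],s['moment'])
d=dict(c);x=c['color'].astype(float);d['color']=np.clip((x-30)*2.,0,255).astype(np.uint8)
crop(d,315,75,55,65,9,'s30')
E
```

```text
[ 387.38593146 -310.94867003  102.62207686] [-0.71799802  0.65213833 -0.19672922] [ 0.02022296  0.18906789 -0.00056524]
```

View pics/s30.png

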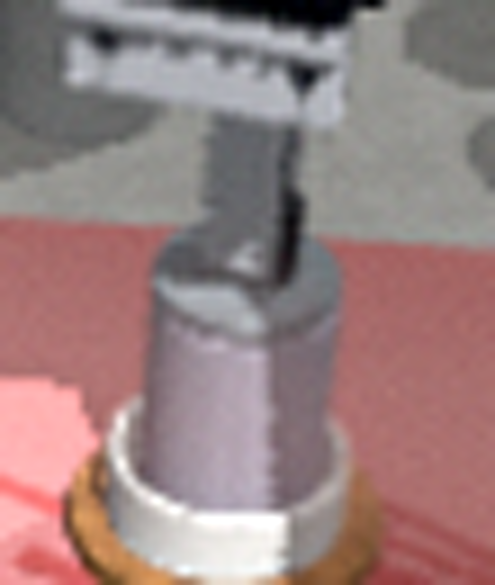

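Call:
arm_command(
  deltas=[
    {"xyz":[0,0,-0.0015],"turn":[0,0,0]},
    {"xyz":[0,0,-0.001],"turn":[0,0,0]},
    {"xyz":[0,0,0],"turn":[0,0,0]},
    {"xyz":[0,0,0],"turn":[0,0,0]},
  ],
)

```text
clock: 31.3
eef_pos: [387.3, -310.9, 99.9]
eef_rot: [-3.142, 0.0, -0.214]
wrist_force: [0.3, -0.1, -0.7]
finger_gap: 11.0
```

Call:
arm_command(
  deltas=[
    {"xyz":[0,0,0],"turn":[0,0,0]},
    {"xyz":[0,0,0],"turn":[0,0,0]},
    {"xyz":[0,0,0],"turn":[0,0,0]},
    {"xyz":[0,0,0],"turn":[0,0,0]},
    {"xyz":[0,0,0],"turn":[0,0,0]},
    {"xyz":[0,0,0],"turn":[0,0,0]},
  ],
  gripper=0,
)

```text
clock: 32.05
eef_pos: [387.3, -310.9, 99.9]
eef_rot: [-3.142, -0.0, -0.214]
wrist_force: [-0.3, 0.1, -0.3]
finger_gap: 67.4
```

Call:
arm_command(
  deltas=[
    {"xyz":[0,0,0.03],"turn":[0,0,0]},
    {"xyz":[0,0,0.04],"turn":[0,0,0]},
    {"xyz":[0,0,0.05],"turn":[0,0,0]},
    {"xyz":[0.01,0.05,0],"turn":[0,0,0]},
    {"xyz":[0.01,0.05,0],"turn":[0,0,0]},
    {"xyz":[0.01,0.05,0],"turn":[0,0,0]},
    {"xyz":[0.01,0.05,0],"turn":[0,0,0]},
    {"xyz":[0.01,0.05,0],"turn":[0,0,0]},
    {"xyz":[0.01,0.05,0],"turn":[0,0,0]},
    {"xyz":[0.01,0.05,0],"turn":[0,0,0]},
    {"xyz":[0.004,0.05,0],"turn":[0,0,0]},
    {"xyz":[0,0,0],"turn":[0,0,0]},
  ],
)

```text
clock: 33.55
eef_pos: [461.1, 91.6, 219.8]
eef_rot: [-3.141, 0.0, -0.21]
wrist_force: [0.0, 0.0, -0.0]
finger_gap: 93.8
```

```bash
python3 - <<'E'
from h import *
s=read_state();p=s['eef_pos'];print(p,s['eef_rot'],s['joints'].round(2))
c=camera('side');t=camera('top')
f=lambda c:{**c,'color':np.clip((c['color'].astype(float)-30)*2,0,255).astype(np.uint8)}
D=[(circ(387,-311,86,26),(0,255,0))]
crop(f(c),315,75,60,70,8,'s31',D);crop(f(t),390,235,50,50,12,'t31',D)
crop(t,205,205,60,50,12,'t31l',[(circ(461,90.5,16,33.5),(0,255,0)),(circ(461,90.5,62,8),(0,255,0))])
E
```

```text
[461.13138235  91.56221676 219.79716556] [-3.14146798e+00  3.02114299e-04 -2.10309647e-01] [0.12 0.12 1.73 0.   1.29 1.9 ]
```

View pics/s31.png

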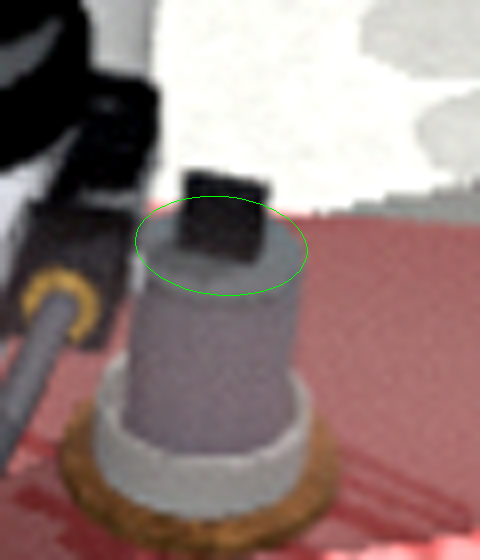

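View pics/t31.png

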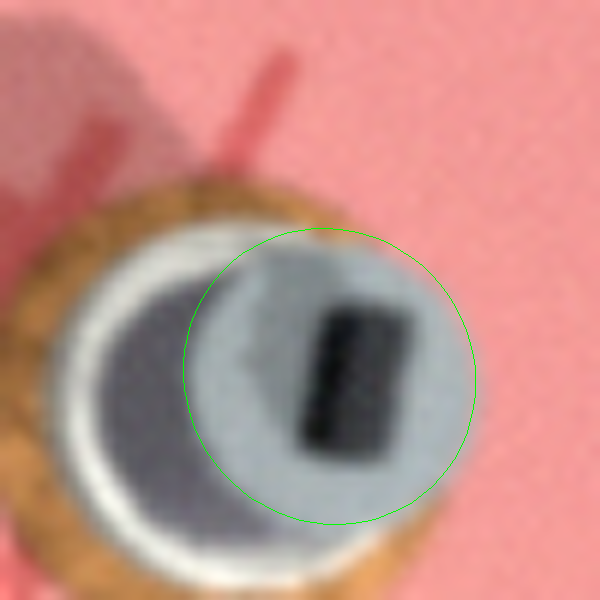

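View pics/t31l.png

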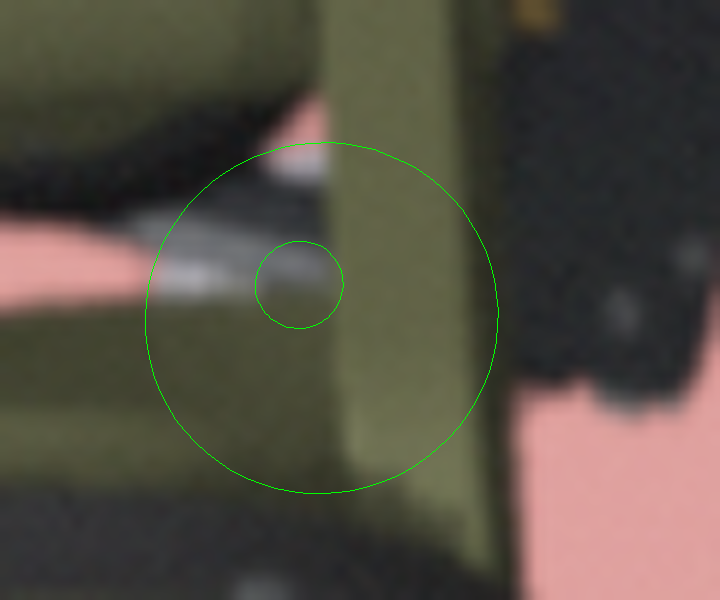

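Call:
arm_command(
  deltas=[
    {"xyz":[0,0.0012,-0.04],"turn":[0,0,0]},
    {"xyz":[0,0,-0.04],"turn":[0,0,0]},
    {"xyz":[0,0,-0.04],"turn":[0,0,0]},
    {"xyz":[0,0,0],"turn":[0,0,0]},
    {"xyz":[0,0,0],"turn":[0,0,0]},
    {"xyz":[0,0,0],"turn":[0,0,0]},
  ],
  gripper=0.6,
)

```text
clock: 34.4
eef_pos: [462.1, 90.2, 101.6]
eef_rot: [-3.141, -0.003, -0.215]
wrist_force: [-0.2, -0.1, 0.5]
finger_gap: 39.0
```

```bash
python3 - <<'E'
from h import *
s=read_state();p=s['eef_pos'];a=s['eef_rot'][2];y=-np.array([np.sin(a),-np.cos(a),0]);x=np.array([np.cos(a),np.sin(a),0])
print(p,s['eef_rot'],s['finger_gap'])
c=camera('side');b=p+y*s['finger_gap']/2+[0,0,-11]
D=[(np.array([b-8*x,b+8*x,b+8*x+y*10,b-8*x+y*10,b-8*x]),(0,255,0)),(circ(p[0],p[1],16,33.5),(0,255,0)),(circ(p[0],p[1],62,8),(0,255,255)),(circ(p[0],p[1],42,8),(0,255,255))]
crop(c,255,195,90,75,8,'s32',D)
E
```

```text
[462.13178887  90.16771738 101.5780545 ] [-3.14072225e+00 -2.51398474e-03 -2.14573248e-01] 39.02642925018498
```

View pics/s32.png

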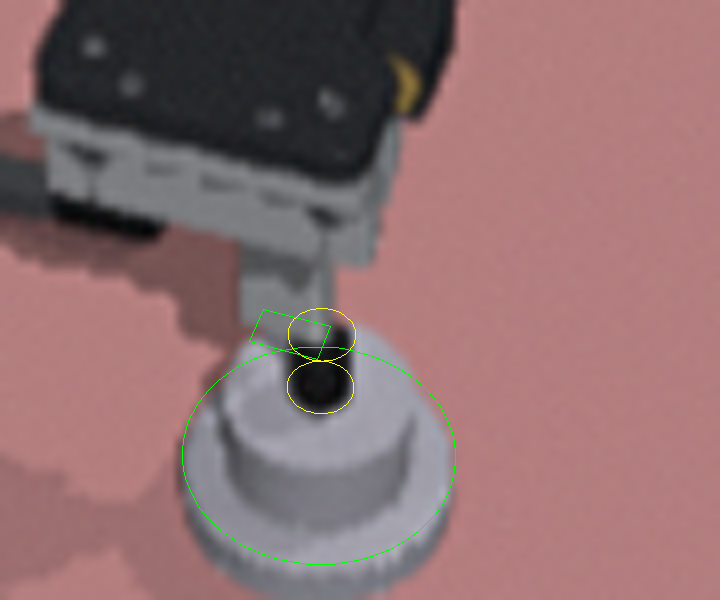

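Call:
arm_command(
  deltas=[
    {"xyz":[0,0,-0.02],"turn":[0,0,0]},
    {"xyz":[0,0,-0.015],"turn":[0,0,0]},
    {"xyz":[0,0,-0.007],"turn":[0,0,0]},
    {"xyz":[0,0,-0.003],"turn":[0,0,0]},
    {"xyz":[0,0,0],"turn":[0,0,0]},
    {"xyz":[0,0,0],"turn":[0,0,0]},
  ],
)

```text
clock: 35.2
eef_pos: [461.5, 90.4, 55.3]
eef_rot: [-3.141, -0.001, -0.214]
wrist_force: [0.0, -0.6, -0.1]
finger_gap: 37.8
```

Call:
arm_command(
  deltas=[
    {"xyz":[0,0,0],"turn":[0,0,0]},
    {"xyz":[0,0,0],"turn":[0,0,0]},
    {"xyz":[0,0,0],"turn":[0,0,0]},
    {"xyz":[0,0,0],"turn":[0,0,0]},
    {"xyz":[0,0,0],"turn":[0,0,0]},
    {"xyz":[0,0,0],"turn":[0,0,0]},
  ],
  gripper=1,
  force=25,
)

```text
clock: 35.95
eef_pos: [461.3, 90.3, 55.0]
eef_rot: [-3.142, -0.0, -0.214]
wrist_force: [0.0, 0.1, 1.3]
finger_gap: 15.4
```

Call:
arm_command(
  deltas=[
    {"xyz":[0,0,0.02],"turn":[0,0,0]},
    {"xyz":[0,0,0.04],"turn":[0,0,0]},
    {"xyz":[0,0,0.05],"turn":[0,0,0]},
    {"xyz":[0,0,0.05],"turn":[0,0,0]},
    {"xyz":[0,0,0],"turn":[0,0,0]},
    {"xyz":[0,0,0],"turn":[0,0,0]},
  ],
)

```text
clock: 36.7
eef_pos: [460.9, 90.2, 214.0]
eef_rot: [3.141, 0.001, -0.214]
wrist_force: [0.6, 0.8, -1.1]
finger_gap: 15.8
```

```bash
python3 - <<'E'
from h import *
s=read_state();p=s['eef_pos'];print(p,s['eef_rot'],s['finger_gap'],s['joints'].round(2))
c=camera('side')
D=[(circ(p[0],p[1],p[2]-54.6+16,33.5),(0,255,0)),(circ(p[0],p[1],p[2]-54.6,33.5),(0,255,255))]
crop(c,255,125,100,85,7,'s33',D)
E
```

```text
[460.88183874  90.24964368 213.96200706] [ 3.14115612e+00  1.21530304e-03 -2.14200659e-01] 15.755744756094435 [ 0.12  0.12  1.74 -0.    1.28  1.9 ]
```

View pics/s33.png

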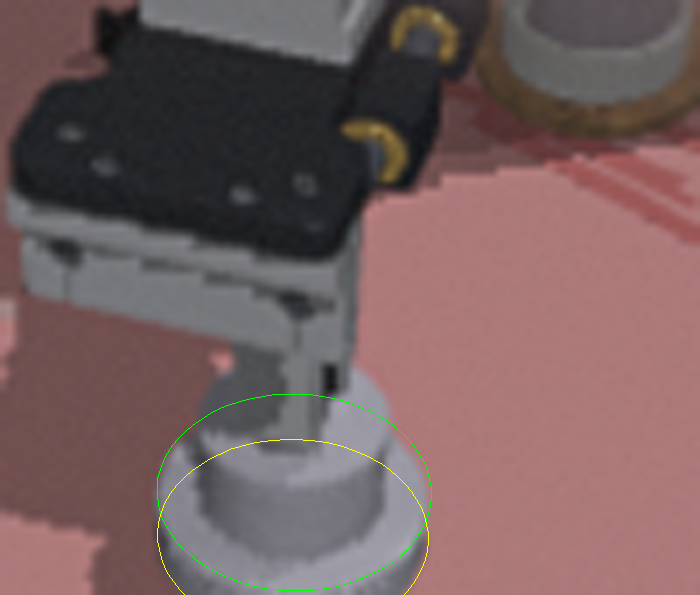

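Call:
arm_command(
  deltas=[
    {"xyz":[-0.0062,-0.0334,0],"turn":[0,0,0]},
    {"xyz":[-0.0062,-0.0334,0],"turn":[0,0,0]},
    {"xyz":[-0.0062,-0.0334,0],"turn":[0,0,0]},
    {"xyz":[-0.0062,-0.0334,0],"turn":[0,0,0]},
    {"xyz":[-0.0062,-0.0334,0],"turn":[0,0,0]},
    {"xyz":[-0.0062,-0.0334,0],"turn":[0,0,0]},
    {"xyz":[-0.0062,-0.0334,0],"turn":[0,0,0]},
    {"xyz":[-0.0062,-0.0334,0],"turn":[0,0,0]},
    {"xyz":[-0.0062,-0.0334,0],"turn":[0,0,0]},
    {"xyz":[-0.0062,-0.0334,0],"turn":[0,0,0]},
    {"xyz":[-0.0062,-0.0334,0],"turn":[0,0,0]},
    {"xyz":[-0.0062,-0.0334,0],"turn":[0,0,0]},
  ],
)

```text
clock: 38.25
eef_pos: [386.2, -311.3, 213.4]
eef_rot: [-3.14, 0.002, -0.214]
wrist_force: [0.4, 0.5, -0.6]
finger_gap: 15.2
```

Call:
arm_command(
  deltas=[
    {"xyz":[0,0,-0.03],"turn":[0,0,0]},
    {"xyz":[0,0,-0.015],"turn":[0,0,0]},
    {"xyz":[0,0,0],"turn":[0,0,0]},
    {"xyz":[0,0,0],"turn":[0,0,0]},
    {"xyz":[0,0,0],"turn":[0,0,0]},
  ],
)

```text
clock: 38.88
eef_pos: [387.2, -310.5, 170.8]
eef_rot: [3.141, -0.001, -0.214]
wrist_force: [0.7, 1.0, -0.8]
finger_gap: 15.4
```

```bash
python3 - <<'E'
from h import *
s=read_state();p=s['eef_pos'];print(p,s['eef_rot'],s['finger_gap'],s['joints'].round(2))
c=camera('side')
f=lambda c:{**c,'color':np.clip((c['color'].astype(float)-30)*2,0,255).astype(np.uint8)}
D=[(circ(p[0],p[1],p[2]-55+16,33.5),(0,255,0)),(circ(p[0],p[1],p[2]-55,33.5),(0,255,255)),(circ(p[0],p[1],86,26),(255,0,0))]
crop(f(c),305,40,75,75,8,'s34',D);crop(f(c),305,40,75,75,8,'s34b')
E
```

```text
[ 387.24234948 -310.53234953  170.75305397] [ 3.14092756e+00 -1.13574876e-03 -2.13845005e-01] 15.36735032613949 [-0.75  0.22  1.73  0.    1.19  1.03]
```

View pics/s34.png

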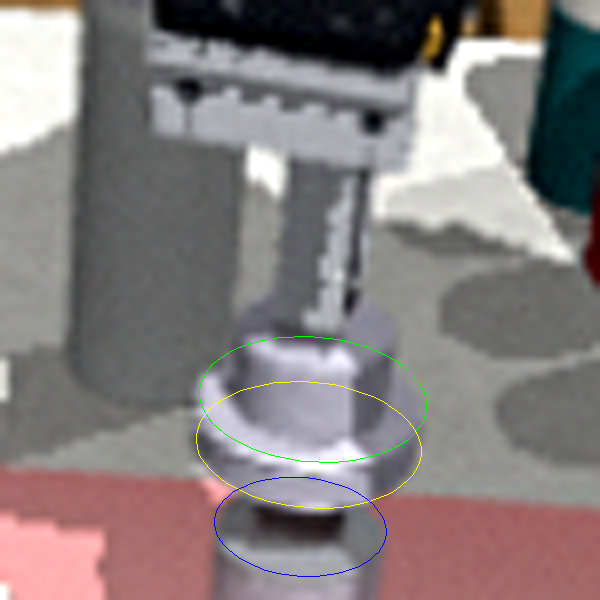

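View pics/s34b.png

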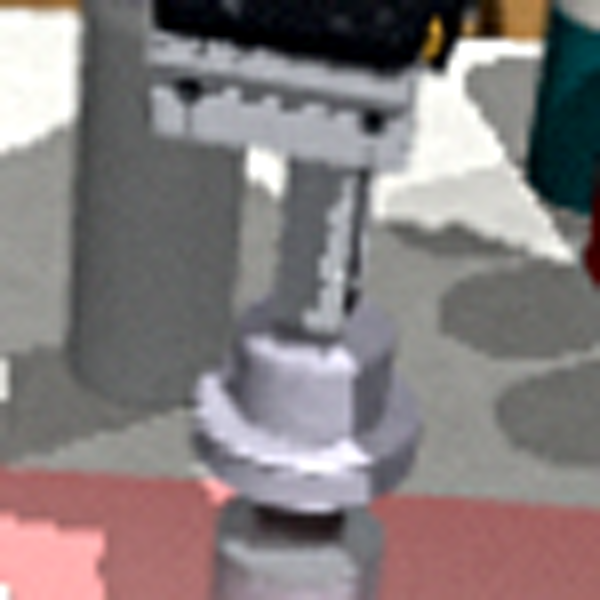

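Call:
arm_command(
  deltas=[
    {"xyz":[-0.0005,0,-0.01],"turn":[0,0,0]},
    {"xyz":[0,0,-0.01],"turn":[0,0,0]},
    {"xyz":[0,0,-0.006],"turn":[0,0,0]},
    {"xyz":[0,0,-0.005],"turn":[0,0,0]},
    {"xyz":[0,0,-0.004],"turn":[0,0,0]},
    {"xyz":[0,0,0],"turn":[0,0,0]},
    {"xyz":[0,0,0],"turn":[0,0,0]},
  ],
)

```text
clock: 39.8
eef_pos: [386.5, -310.5, 135.1]
eef_rot: [3.141, -0.0, -0.214]
wrist_force: [-0.3, 0.1, -0.8]
finger_gap: 15.4
```

```bash
python3 - <<'E'
from h import *
s=read_state();p=s['eef_pos'];print(p,s['wrist_force'],s['moment'],s['finger_gap'])
c=camera('side')
f=lambda c:{**c,'color':np.clip((c['color'].astype(float)-30)*2,0,255).astype(np.uint8)}
crop(f(c),305,60,75,75,8,'s35')
E
```

```text
[ 386.48819161 -310.549912    135.14823405] [-0.334065    0.13573397 -0.81734256] [0.03135725 0.16821938 0.02973588] 15.41455707131647
```

View pics/s35.png

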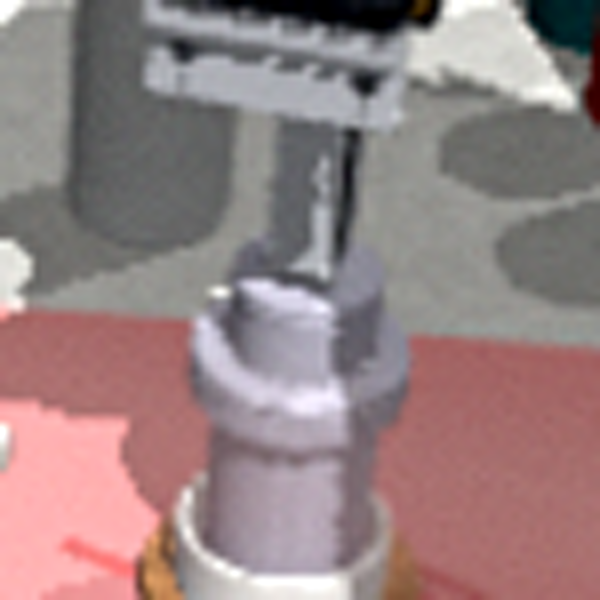

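Call:
arm_command(
  deltas=[
    {"xyz":[0,0,-0.003],"turn":[0,0,0]},
    {"xyz":[0,0,-0.0015],"turn":[0,0,0]},
    {"xyz":[0,0,-0.001],"turn":[0,0,0]},
    {"xyz":[0,0,0],"turn":[0,0,0]},
    {"xyz":[0,0,0],"turn":[0,0,0]},
  ],
)

```text
clock: 40.48
eef_pos: [386.4, -310.5, 129.5]
eef_rot: [3.142, -0.0, -0.214]
wrist_force: [0.4, -0.1, -0.1]
finger_gap: 15.4
```

Call:
arm_command(
  deltas=[
    {"xyz":[0,0,0],"turn":[0,0,0]},
    {"xyz":[0,0,0],"turn":[0,0,0]},
    {"xyz":[0,0,0],"turn":[0,0,0]},
    {"xyz":[0,0,0],"turn":[0,0,0]},
    {"xyz":[0,0,0],"turn":[0,0,0]},
    {"xyz":[0,0,0],"turn":[0,0,0]},
  ],
  gripper=0,
)

```text
clock: 41.22
eef_pos: [386.4, -310.5, 129.4]
eef_rot: [-3.142, 0.0, -0.214]
wrist_force: [0.9, 0.2, 0.0]
finger_gap: 71.7
```

Call:
arm_command(
  deltas=[
    {"xyz":[0,0,0.03],"turn":[0,0,0]},
    {"xyz":[0,0,0.04],"turn":[0,0,0]},
    {"xyz":[0,0,0.04],"turn":[0,0,0]},
    {"xyz":[0.01,0.05,0],"turn":[0,0,0]},
    {"xyz":[0.01,0.05,0],"turn":[0,0,0]},
    {"xyz":[0.01,0.05,0],"turn":[0,0,0]},
    {"xyz":[0.01,0.05,0],"turn":[0,0,0]},
    {"xyz":[0.01,0.05,0],"turn":[0,0,0]},
    {"xyz":[0.01,0.05,0],"turn":[0,0,0]},
    {"xyz":[0.01,0.05,0],"turn":[0,0,0]},
    {"xyz":[0,0,0],"turn":[0,0,0]},
    {"xyz":[0,0,0],"turn":[0,0,0]},
  ],
)

```text
clock: 42.72
eef_pos: [456.3, 39.2, 239.4]
eef_rot: [3.141, 0.0, -0.214]
wrist_force: [-0.6, -0.7, -0.0]
finger_gap: 94.0
```

```bash
python3 - <<'E'
from h import *
s=read_state();p=s['eef_pos'];print(s['clock'],p,s['eef_rot'],s['finger_gap'],s['wrist_force'])
c=camera('side');t=camera('top')
f=lambda c:{**c,'color':np.clip((c['color'].astype(float)-30)*2,0,255).astype(np.uint8)}
D=[(circ(387,-310.8,90,33.5),(0,255,0)),(circ(387,-310.8,74,33.5),(0,255,255))]
crop(f(c),305,60,75,75,8,'s36',D);crop(f(t),385,230,60,60,10,'t36',D)
cv2.imwrite('pics/t36f.png',t['color'][:,:,::-1])
E
```

```text
42.725 [456.29424219  39.19612729 239.36780194] [ 3.14137326e+00  1.50489593e-04 -2.13799909e-01] 94.03019394655115 [-0.56228441 -0.66962995 -0.04272623]
```

View pics/s36.png

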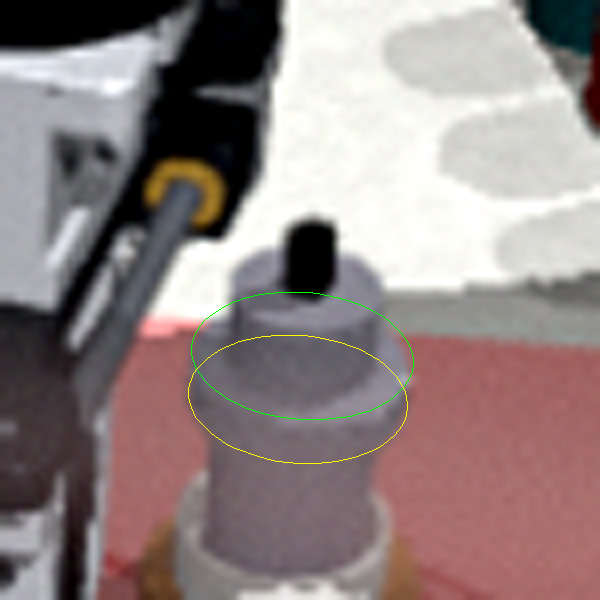

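View pics/t36.png

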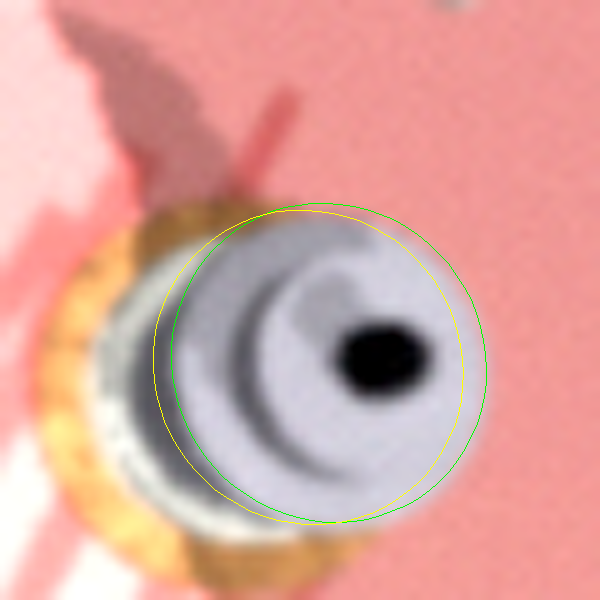

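View pics/t36f.png

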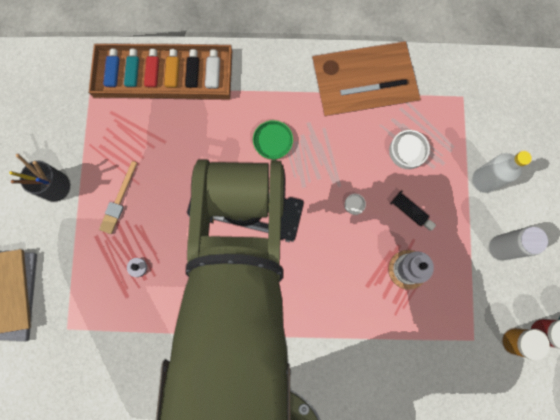

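```bash
python3 -c "
from cell import *
print(sign_off()); print(read_state()['clock'])"
```

```text
the job is handed in; nothing more can be done
None
the job is handed in; nothing more can be done
```

I put the brush washer back together on the coaster and handed the job in; the hand-in gives no verdict. I placed the middle-sized saucer, the can, the strainer (handle up) and the large stepped lid in that order, letting go of each before fetching the next. The arm's clock read about 43 s of the 128 s allowed.

**Last checks:**
- **Stack:** After release, both cameras showed it upright. The lid's skirt was at its seated height of about 74 mm, within about 1 px, and the lid was centred over the can to about 1–2 mm.
- **Gripper and jar lid:** The gripper was well clear with nothing pressing on it. The jar lid had not visibly moved from top px (136,267).

**Disagreements:**
- **Cameras:** The side and top cameras differed from the robot's own readings by about 1–3 mm throughout. I aimed each fit using the grasp positions and how the parts sat relative to each other in the pictures.
- **Gripper reading:** The first grip on the can read 51.2 mm instead of 52. I re-centred and gripped again at 90°, which read 52.3–52.6 mm.
- **Refused command:** One move command was rejected by its format check. The same move was accepted when I sent it again with a turn value in every row.

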